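# Load the battery test carriage by pack length and lock it in

## Robot

A 7-joint arm with a two-finger parallel gripper is mounted at the origin on the work surface. World frame = base frame: x ahead of the robot, y to its left, z up, the work surface at z = 0. Lengths are in m, angles in degrees, forces in N, time in s.
With the tool pointing down it reaches from about 0.425 to 0.825 m from the base axis. Payload 3.6 kg.
Tool frame: the origin (TCP) lies on the front face of the gripper's body, between the roots of the fingers; the fingertips stand manip.tip_extent ahead of it and the grasp point (between the pads) lies 65 mm ahead of it (manip.tip_extent is the distance from the TCP to the fingertips, in m); z points along the fingers, y is the line along which they close (so a half turn about z gives the same grasp; the last joint's range is limited). The gripper opens to 93 mm and grips with 3 to 60 N. Pads are 15 mm wide; open, the fingers measure 128 mm over their backs; the gripper's body (75 mm by 188 mm) begins 65 mm behind the grasp point.
Start: joints at [-71.992, 35.231, -0.722, 81.555, 0.464, 63.22, -2.315], TCP at [0.217, 0.613, 0.303] pointing down, gripper open.
Joint ranges: [-178.69, 178.69], [-17.37, 117.87], [-77.05, 75.6], [15.02, 138.74], [-78.02, 258.01], [0.78, 113.62], [-162.83, 162.83]. Speed limits (degrees/s): [159.86, 159.86, 180, 180, 180, 180, 180].

## Interface

Orientations are given as [roll, pitch, yaw] about the fixed x, y, z axes, in that order (R = Rz(yaw) Ry(pitch) Rx(roll)).
In Python, from rig import telemetry, cams, order, manip gives the robot as it stands.
- The arm moves only by the shell command python3 -m jog 'ROWS'. ROWS is JSON, a list of rows, each a list of 3 entries, a list of its own where there are three numbers: the turn, a rotation vector about the tool's x, y, z in rad, then the shift along the tool's x, y, z in mm, then the finger opening in mm, from 0 to 93. A call has exactly 10 rows; each row shifts and turns the commanded pose from where the row before left it, along the tool's axes as they then stand; what a row does not reach is not made up. A row lasts 1/12 s, in which the tool goes at most 41.7 mm and 7.16 degrees, less where a joint would pass 70% of its speed; a pose out of reach is approached as far as the arm can. A call with a gripper value outside its range is refused whole. The fingers move at their own pace and stop on an object; the grip force is fixed at half the most. Time passes only in rows, so rows that do not move let the fingers close, or fill a call up. It gives the time, the measured TCP pose, the force, the opening and the grip force at its end, in the units of the state.
- telemetry.observe(): the state, without advancing time (a new reading comes with each control period).
- cams.grab_frame(name): name is "scene" or "side" or "wrist"; returns (picture, depth): 384x512x3 uint8, red, green, blue; 384x512 float32, m along the optical axis (not along the pixel's ray), 0 where there is no reading.
- cams.camera_model(name): a dict with "mtx" (3x3 intrinsics, pixels), "eye" and "orientation" of the camera in the world. Camera axes: x right, y down, z forward; pixel columns grow to the right and rows downward; lengths in m; the calibration is good to about 2 mm. A picture is of the moment at which its call begins: read the wrist's pose just before it. camera_model takes no time and is no camera call; for the wrist camera it gives the pose at the moment of the call.
- order.job_done(): hands the job in; it is judged then, once.
The state is a dict: "clock": time; "joints": joint angles; "joint_vel": joint speeds; "joint_efforts": joint torques, N m; "position": TCP position; "tool_rot": TCP orientation; "contact_force": force on the tool from outside, world axes, zero at the start; "ft_torque": the same for the moment, N m; "gripper_width": finger opening in m; "grip_force": force on a finger pad.
Only numpy, scipy, OpenCV 4.12 (cv2) and the standard library are available. Lean on these libraries where they do the work, as an engineer would, in place of code of your own. Each camera call takes 0.05 s, during which the arm holds its last target. There are 200 camera calls.

## Task

Put the battery packs lying on the mat on test: slide the lock fully back, draw the carriage all the way out to its loading stop, and there lay every pack flat, label up, in a bay of its own length (long packs in the row of long bays near you, short ones in the row of short bays). Then push the loaded carriage fully home against the contact head and slide the lock fully in again. Never move the carriage while it is locked, and leave the spray can and the bottle alone.

Things in the scene. Friction and masses are not known exactly. Their poses are not given: they have to be found in the camera images.
- carriage (a joint): Slide of the loading carriage (m): 0 = fully home, docked against the grey contact head; 0.120 = drawn fully out against the loading stop (the dark bar at the other end of the base). The carriage moves along the y axis of long_row: drawing it out moves it towards -y of that frame. Light friction, about 3 N; stays where left.
- lock (a joint): Slide of the lock grip (m): 0 = locked, bolt run fully in towards the carriage; 0.040 = unlocked, grip fully back away from the carriage. It moves along the x axis of long_row: unlocking moves it towards -x of that frame (towards the robot). Friction about 2 N; stays where left.
- handle (a point): Centre of the carriage's black handle bar, an upright bridge at the carriage's outer end, moves with the carriage. Bar 76 mm along x, 14 mm thick along y, 18 mm high (its top 82 mm above the table); open room of 40 mm on both y sides; pinch it from above across y. Axes as the carriage.
- lock_grip (a point): Point on the black lock grip, 55 mm above the table and 7 mm below its top; moves with the grip. Grip 16 mm thick along x (the slide direction), 36 mm along y, its sides free down to 25 mm above the table. Axes as the carriage.
- long_row (a point): Middle of the floor of the middle bay of the LONG row (the row nearer the robot), on the carriage and moving with it; floor 28 mm above the table. The row has three bays, centred at y = -70, 0 and +70 mm in this frame, each 115 mm (x) by 46 mm (y), 10 mm deep, with flat tops between them.
- short_row (a point): Middle of the floor of the middle bay of the SHORT row (the row farther from the robot), 108 mm along +x from long_row. Three bays centred at y = -70, 0 and +70 mm, each 85 mm (x) by 46 mm (y), 10 mm deep, floor 28 mm above the table.
- station: The fixed test station: aluminium base 250 x 485 mm (y from -301 to +184), 12 mm thick, with rails, a tongue for the lock on the robot's side (x to -230 mm, y 0 to 100 mm), and the grey contact head (200 x 70 x 85 mm high) centred at y = +148 mm. Origin at table height under the carriage's middle bays when the carriage is home; axes as the carriage.
- long1: Loose hard-case battery pack, grey with black end bands and a pale paper label on top, 105 mm long (its x), 38 mm wide (its y), 40 mm high. Origin: centre of the underside; z up. Lies flat, label up, on the mat at the start; may be absent. Either way round will do in a bay.
- long2: Loose hard-case battery pack, grey with black end bands and a pale paper label on top, 105 mm long (its x), 38 mm wide (its y), 40 mm high. Origin: centre of the underside; z up. Lies flat, label up, on the mat at the start; may be absent. Either way round will do in a bay.
- long3: Loose hard-case battery pack, grey with black end bands and a pale paper label on top, 105 mm long (its x), 38 mm wide (its y), 40 mm high. Origin: centre of the underside; z up. Lies flat, label up, on the mat at the start; may be absent. Either way round will do in a bay.
- short1: Loose hard-case battery pack, grey with black end bands and a pale paper label on top, 75 mm long (its x), 38 mm wide (its y), 40 mm high. Origin: centre of the underside; z up. Lies flat, label up, on the mat at the start; may be absent. Either way round will do in a bay.
- short2: Loose hard-case battery pack, grey with black end bands and a pale paper label on top, 75 mm long (its x), 38 mm wide (its y), 40 mm high. Origin: centre of the underside; z up. Lies flat, label up, on the mat at the start; may be absent. Either way round will do in a bay.
- spray_can: Bystander: upright metal spray can, 52 mm across, about 150 mm tall. Origin: centre of its foot.
- solvent: Bystander: upright white plastic bottle with a yellow cap, 64 mm across, 140 mm tall. Origin: centre of its foot.
There are look-alikes about, which are no part of the job. Leave any orange look-alike of the long2 alone.

How it is judged:
By the outcome, as a careful person would: the job done as asked, in the order asked, and still so for the second after the job is handed in, with the robot touching nothing.
Of long1, short1, long2, short2, long3 only 3 to 5 are there at a start; the rules pass over those that are not, and their reading is None.
At some moment in a run one of long1, short1, long2, short2, long3 may be knocked a few centimetres aside while the robot is not near it.
It also fails if it takes over 210 s, if anything falls off the work surface, if the arm or the gripper's body presses on something with over 40 N, if the wrist force passes 120 N, or if a joint passes its speed limit or range.

## Working session

There is one attempt and no reset: what is moved stays moved. The work goes in short steps, Python scripts to look and compute and a shell command to move; the robot and the scene stay as the last step left them, time stands still between calls to the robot, and variables do not carry over. Pictures are saved under pics/ and viewed, at most 14 in all, crops included, and the job is handed in when it is done.

```bash
mkdir -p pics; ls; python3 - <<'E'
from rig import telemetry,cams,manip
import cv2,numpy as np
s=telemetry.observe();print(s['clock'],s['position'],s['tool_rot'],manip.tip_extent)
for n in('scene','side'):
    p,d=cams.grab_frame(n);np.savez(f'pics/{n}0.npz',p=p,d=d);m=cams.camera_model(n);print(n,m)
    cv2.imwrite(f'pics/{n}0.png',cv2.resize(p[:,:,::-1],(800,600)))
E
```

```text
pics
0.0 [0.21703388 0.61209776 0.30158388] [-1.79854292e+02  4.29595958e-04  1.60480035e+02] 0.0841
scene {'mtx': array([[372.87086383,   0.        , 253.20714694],
       [  0.        , 372.87086383, 193.33223816],
       [  0.        ,   0.        ,   1.        ]]), 'eye': array([ 1.21107458, -0.91612896,  0.89653862]), 'orientation': array([-129.41606363,    0.83851745,   38.66403787])}
side {'mtx': array([[368.3867053 ,   0.        , 252.25677558],
       [  0.        , 368.3867053 , 187.86911003],
       [  0.        ,   0.        ,   1.        ]]), 'eye': array([ 0.17273094, -0.9896921 ,  0.96503675]), 'orientation': array([-134.25031385,   -0.7998398 ,  -25.59701548])}
```

View pics/scene0.png

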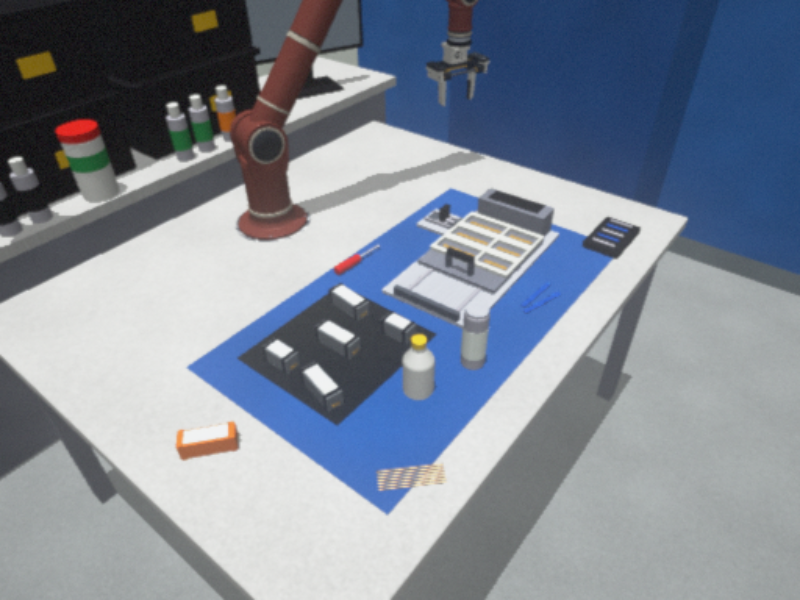

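View pics/side0.png

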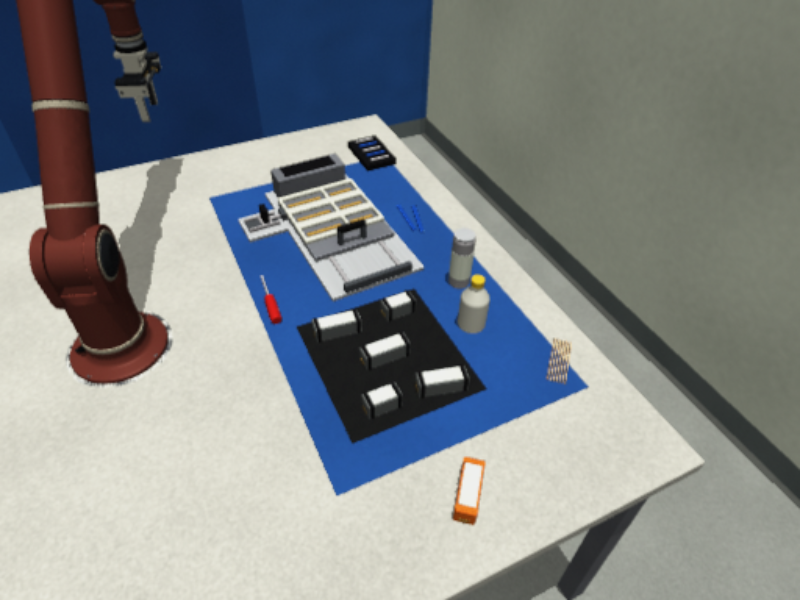

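Both pictures (at 1.5625x) show five white-labelled packs on the black mat. In the scene view, long ones are at about (349,301), (338,338) and (322,385), short ones at (399,326) and (281,354). The orange look-alike at (207,440) lies off the mat and is left alone. The handle is at (459,258) and the lock grip at (444,213).

```bash
cat > h.py <<'E'
import numpy as np,cv2
from scipy.spatial.transform import Rotation as R
from rig import cams,telemetry
def cloud(n,p=None,d=None):
    m=cams.camera_model(n)
    if p is None: p,d=cams.grab_frame(n)
    K=m['mtx'];v,u=np.mgrid[:384,:512]
    c=np.stack([(u-K[0,2])/K[0,0]*d,(v-K[1,2])/K[1,1]*d,d],-1)
    W=c@R.from_euler('xyz',m['orientation'],degrees=True).as_matrix().T+m['eye']
    W[d==0]=np.nan
    return p.astype(int),W
def blobs(mask,W,mn=15):
    n,l,st,ce=cv2.connectedComponentsWithStats(mask.astype(np.uint8),connectivity=4);o=[]
    for i in range(1,n):
        if st[i,4]<mn: continue
        P=W[l==i];r=cv2.minAreaRect((P[:,:2]*1000).astype(np.float32))
        (cx,cy),(w,h),a=r
        if w<h: w,h,a=h,w,a+90
        o.append((ce[i].round(),st[i,4],np.round([cx,cy,w,h,(a+90)%180-90],1),np.round(np.nanmedian(P[:,2])*1000,1)))
    return o
E
python3 - <<'E'
from h import *
for n in('scene','side'):
    f=np.load(f'pics/{n}0.npz');p,W=cloud(n,f['p'],f['d']);z=W[...,2]
    table=np.isfinite(z)&(abs(z)<.012);print(n,'table med z',np.median(z[table]),z[table].std())
    br=p.min(2);mx=p.max(2)
    ok=np.isfinite(z)&(W[...,0]>.2)&(W[...,0]<1)&(abs(W[...,1])<.8)
    print('labels');[print(*b) for b in blobs(ok&(br>140)&(abs(z-.04)<.012),W)]
    print('dark high');[print(*b) for b in blobs(ok&(mx<90)&(z>.04)&(z<.1),W,8)]
    print('z>30 all');[print(*b) for b in blobs(ok&(z>.03)&(z<.1),W,40)]
E
```

```text
scene table med z 0.001049635720912212 0.0025689563169756196
labels
[311. 157.] 1431 [575.8 216.2 288.4 240.5 -87.9] 35.9
[222. 189.] 140 [ 443.8 -156.6   85.7   38.5   -6.1] 41.3
[254. 205.] 102 [ 5.939e+02 -1.583e+02  5.390e+01  3.670e+01 -3.000e-01] 41.2
[215. 212.] 170 [ 5.091e+02 -2.709e+02  8.550e+01  3.920e+01  1.000e-01] 41.0
[178. 223.] 117 [ 450.1 -382.6   52.7   35.8    1.6] 41.5
[303. 227.] 55 [ 786.6 -149.    38.9   12.    24.5] 41.5
[205. 242.] 214 [ 581.1 -391.2   83.6   34.9  -14.8] 41.0
[267. 248.] 61 [ 745.9 -290.3   34.9   10.3   28.2] 39.8
[131. 277.] 259 [ 509.3 -618.9   80.8   34.5   50.2] 41.4
dark high
[330. 129.] 157 [573.9 387.7 141.8  50.2   1.5] 87.8
[284. 135.] 30 [416.  274.3  23.5  16.9  81.5] 53.8
[294. 164.] 84 [589.8  92.   72.4  11.4   3.6] 75.7
z>30 all
[319. 148.] 2175 [574.9 253.5 339.1 241.9 -87.4] 40.6
[284. 136.] 59 [412.8 280.3  39.9  16.8 -83. ] 49.6
[223. 190.] 230 [ 445.2 -158.1  110.5   41.2   -7. ] 40.2
[273. 192.] 165 [594.2 -54.1 181.7  20.5   1.9] 34.3
[255. 207.] 202 [ 596.6 -159.9   74.9   41.7    2.4] 40.5
[216. 214.] 280 [ 512.1 -
[... 1440 characters left out ...]
58.] 8 [ 422.1 -392.8   13.8    6.    66.2] 40.8
z>30 all
[206. 125.] 2061 [574.7 255.2 340.5 240.5 -87.3] 40.7
[169. 135.] 53 [410.8 285.4  44.6  16.2 -87.3] 54.6
[295. 171.] 198 [ 764.7 -141.5   52.9   30.6  -41.1] 65.1
[241. 175.] 153 [594.1 -51.3 179.8  21.5   4.1] 34.0
[303. 197.] 312 [ 722.7 -271.9   62.7   44.8  -41. ] 71.4
[255. 192.] 193 [ 5.939e+02 -1.590e+02  7.570e+01  4.110e+01  2.000e-01] 40.2
[215. 205.] 298 [ 445.  -157.4  105.8   42.9   -6.8] 39.8
[246. 221.] 332 [ 510.4 -267.7  104.4   43.7    1.2] 39.9
[283. 241.] 376 [ 581.7 -390.4  105.1   43.4  -12.7] 39.5
[244. 253.] 293 [ 452.1 -382.1   76.4   40.3   -2.3] 39.8
[301. 311.] 529 [ 510.5 -617.   106.9   38.5   50.5] 39.7
```

```bash
cat >> h.py <<'E'
def plan(x,y,z,psi):
    "turn (rad, tool z) then shift in tool axes after the turn, mm"
    s=telemetry.observe();p=s['position'];c=s['tool_rot'][2]
    t=-((psi-c+180)%360-180)
    T=R.from_euler('xyz',[180,0,psi],degrees=True).as_matrix()
    sh=T.T@(np.array([x,y,z])-p)*1000
    print('t%.1f'%s['clock'],'at',p.round(4),s['tool_rot'].round(1),'turn %.4f'%np.radians(t),'shift',sh.round(1),'w %.4f'%s['gripper_width'],'F',np.round(s['contact_force'],1))
E
python3 -m jog '[[[0,0,0.1185],[0,0,0],50],[[0,0,0.1185],[0,0,0],50],[[0,0,0.1185],[0,0,0],50],[[0,0,0.1185],[0,0,0],50],[[0,0,0.1185],[0,0,0],50],[[0,0,0.1185],[0,0,0],50],[[0,0,0.1185],[0,0,0],50],[[0,0,0.1185],[0,0,0],50],[[0,0,0.1185],[0,0,0],50],[[0,0,0.1185],[0,0,0],50]]'
python3 -m jog '[[[0,0,0],[-33.7,17.9,0],50],[[0,0,0],[-33.7,17.9,0],50],[[0,0,0],[-33.7,17.9,0],50],[[0,0,0],[-33.7,17.9,0],50],[[0,0,0],[-33.7,17.9,0],50],[[0,0,0],[-33.7,17.9,0],50],[[0,0,0],[-33.7,17.9,0],50],[[0,0,0],[-33.7,17.9,0],50],[[0,0,0],[-33.7,17.9,0],50],[[0,0,0],[-33.7,17.9,0],50]]'
python3 - <<'E'
from h import *
plan(.411,.283,.122,92.6)
print(cams.camera_model('wrist'))
p,W=cloud('wrist');cv2.imwrite('pics/w1.png',p[:,:,::-1].astype(np.uint8))
z=W[...,2];ok=np.isfinite(z)
[print(*b) for b in blobs(ok&(z>.05)&(z<.072),W,60)]
print('bays');[print(*b) for b in blobs(ok&(z>.033)&(z<.046)&(p.min(2)>110),W,200)]
E
```

```text
clock: 0.93
position: [0.217, 0.6123, 0.3021]
tool_rot: [-180.0, 0.1, 92.3]
contact_force: [-0.7, -0.8, -0.5]
gripper_width: 0.0502
grip_force: 0.0
clock: 1.77
position: [0.4115, 0.2822, 0.3026]
tool_rot: [-180.0, 0.0, 92.6]
contact_force: [1.0, 0.5, -1.1]
gripper_width: 0.0502
grip_force: 0.0
t1.8 at [0.4115 0.2822 0.3026] [-180.     0.    92.6] turn 0.0000 shift [  0.8  -0.5 180.6] w 0.0502 F [ 1.   0.5 -1.1]
{'mtx': array([[269.18917596,   0.        , 257.54699561],
       [  0.        , 269.18917596, 193.4124349 ],
       [  0.        ,   0.        ,   1.        ]]), 'eye': array([0.40957289, 0.35026837, 0.38443913]), 'orientation': array([1.65951399e+02, 3.57724510e-02, 2.57906979e+00])}
[318.  96.] 253 [476.7 385.8  67.1   2.3 -86.7] 61.3
[257. 179.] 382 [412.1 286.   35.5  15.9 -88. ] 61.6
bays
[388. 178.] 7087 [574.6 271.6 239.  153.2   2.4] 37.8
```

View pics/w1.png

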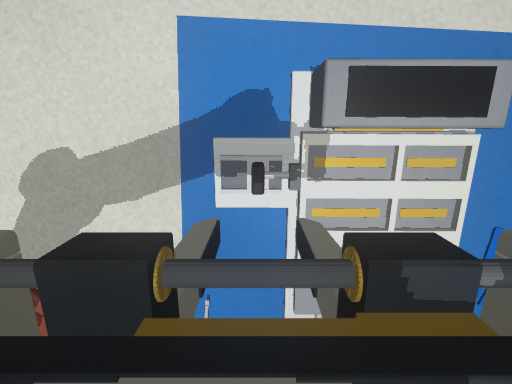

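Wrist view: lock grip at pixel (257,179), position (412,286) mm. It is straight ahead of the open fingers.

```bash

python3 -m jog '[[[0,0,0],[3.8,0.6,22],50],[[0,0,0],[0,0,22],50],[[0,0,0],[0,0,22],50],[[0,0,0],[0,0,22],50],[[0,0,0],[0,0,22],50],[[0,0,0],[0,0,22],50],[[0,0,0],[0,0,22],50],[[0,0,0],[0,0,16],50],[[0,0,0],[0,0,10],50],[[0,0,0],[0,0,0],50]]'
python3 -m jog '[[[0,0,0],[0,0,0],0],[[0,0,0],[0,0,0],0],[[0,0,0],[0,0,0],0],[[0,0,0],[0,0,0],0],[[0,0,0],[0,0,0],0],[[0,0,0],[0,0,0],0],[[0,0,0],[0,0,0],0],[[0,0,0],[0,0,0],0],[[0,0,0],[0,0,0],0],[[0,0,0],[0,0,0],0]]'
```

```text
clock: 2.65
position: [0.4106, 0.2873, 0.1208]
tool_rot: [-179.8, 0.1, 92.6]
contact_force: [-0.8, 0.5, -0.2]
gripper_width: 0.0497
grip_force: 0.0
clock: 3.48
position: [0.4117, 0.288, 0.1233]
tool_rot: [180.0, -0.0, 92.6]
contact_force: [-1.4, 0.2, 6.7]
gripper_width: 0.0158
grip_force: 30.0
```

```bash

python3 -m jog '[[[0,0,0],[0,-5,0],0],[[0,0,0],[0,-5,0],0],[[0,0,0],[0,-5,0],0],[[0,0,0],[0,-5,0],0],[[0,0,0],[0,-5,0],0],[[0,0,0],[0,-5,0],0],[[0,0,0],[0,-5,0],0],[[0,0,0],[0,-5,0],0],[[0,0,0],[0,-1,0],0],[[0,0,0],[0,-1,0],0]]'
python3 -m jog '[[[0,0,0],[0,-0.5,0],0],[[0,0,0],[0,-0.5,0],0],[[0,0,0],[0,0,0],0],[[0,0,0],[0,0,0],0],[[0,0,0],[0,0,0],0],[[0,0,0],[0,0,0],0],[[0,0,0],[0,0,0],0],[[0,0,0],[0,0,0],0],[[0,0,0],[0,0,0],0],[[0,0,0],[0,0,0],0]]'
```

```text
clock: 4.32
position: [0.3735, 0.2863, 0.1233]
tool_rot: [179.4, -0.1, 92.5]
contact_force: [9.7, -0.3, -2.4]
gripper_width: 0.0158
grip_force: 30.1
clock: 5.15
position: [0.3734, 0.2863, 0.1233]
tool_rot: [179.4, -0.1, 92.5]
contact_force: [10.0, -0.4, -1.8]
gripper_width: 0.0155
grip_force: 30.1
```

```bash

python3 -m jog '[[[0,0,0],[0,-1,0],0],[[0,0,0],[0,-1,0],0],[[0,0,0],[0,-1,0],0],[[0,0,0],[0,0,0],0],[[0,0,0],[0,0,0],0],[[0,0,0],[0,0,0],0],[[0,0,0],[0,0,0],0],[[0,0,0],[0,0,0],0],[[0,0,0],[0,0,0],0],[[0,0,0],[0,0,0],0]]'
python3 -m jog '[[[0,0,0],[0,2,0],50],[[0,0,0],[0,0,0],50],[[0,0,0],[0,0,0],50],[[0,0,0],[0,0,0],50],[[0,0,0],[0,0,0],50],[[0,0,0],[0,0,0],50],[[0,0,0],[0,0,-10],50],[[0,0,0],[0,0,-20],50],[[0,0,0],[0,0,-40],50],[[0,0,0],[0,0,-40],50]]'
python3 - <<'E'
from h import *
s=telemetry.observe();print(s['position'])
p,W=cloud('wrist')
z=W[...,2];ok=np.isfinite(z)
[print(*b) for b in blobs(ok&(z>.05)&(z<.072),W,60)]
p,W=cloud('side');z=W[...,2];ok=np.isfinite(z)
plan(.589,.093,.14,2.6)
E
```

```text
clock: 5.98
position: [0.3729, 0.2863, 0.1233]
tool_rot: [179.0, -0.2, 92.4]
contact_force: [14.1, -0.5, -7.1]
gripper_width: 0.0158
grip_force: 30.1
clock: 6.82
position: [0.3661, 0.2851, 0.2327]
tool_rot: [-179.7, 0.2, 92.6]
contact_force: [1.5, 0.5, 0.8]
gripper_width: 0.0502
grip_force: 0.0
[0.36609617 0.2850674  0.23274482]
[387.  92.] 901 [476.9 385.7  68.8   4.5 -85.2] 61.8
[267. 197.] 596 [375.6 284.9  35.3  15.7 -87.3] 61.6
t6.9 at [0.3695 0.2872 0.2376] [179.5  -0.4  92.6] turn 1.5709 shift [210.5 204.   97.6] w 0.0506 F [ 1.  -0.2 -0.9]
```

```bash

python3 - <<'E'
from h import *
for i in range(3):
  p,W=cloud('wrist')
  z=W[...,2];ok=np.isfinite(z)
  [print(*b) for b in blobs(ok&(z>.05)&(z<.072),W,60)]
  q=ok&(p.min(2)>110)&(z>.033)&(z<.046);[print('bays',*b) for b in blobs(q,W,300)]
plan(.589,.093,.14,2.6)
E
```

```text
[377.  97.] 810 [476.9 385.8  68.9   4.3 -85.7] 61.8
[261. 199.] 567 [375.5 284.7  35.2  16.  -87.6] 61.6
bays [427. 188.] 6762 [561.3 291.  186.7 113.4   2.2] 37.9
[381.  95.] 841 [476.9 385.8  69.1   5.  -85.4] 61.6
[263. 199.] 571 [375.9 284.6  35.5  15.  -87.5] 61.6
bays [428. 188.] 6764 [558.3 289.7 180.8 115.3   2.6] 37.9
[384.  94.] 882 [476.7 385.8  69.    4.5 -85.8] 61.7
[265. 198.] 589 [375.6 284.3  36.5  15.8 -87.4] 61.5
bays [430. 187.] 6745 [556.1 288.4 176.7 117.9   2.6] 37.9
t7.1 at [0.3666 0.2856 0.2323] [-179.9    0.    92.6] turn 1.5713 shift [213.5 202.5  92.3] w 0.0500 F [-0.2 -0.1 -1.7]
```

```bash

python3 - <<'E'
from h import *
p,W=cloud('wrist');cv2.imwrite('pics/w2.png',cv2.resize(p[110:290,170:410,::-1].astype(np.uint8),(800,600)))
z=W[...,2];
t=np.isfinite(z)&(z>.008)&(z<.02)&(p.min(2)>110)
[print('tongue',*b) for b in blobs(t,W,100)]
E
```

```text
tongue [313. 162.] 7205 [426.5 326.1 205.1 152.9  80. ] 12.0
```

View pics/w2.png

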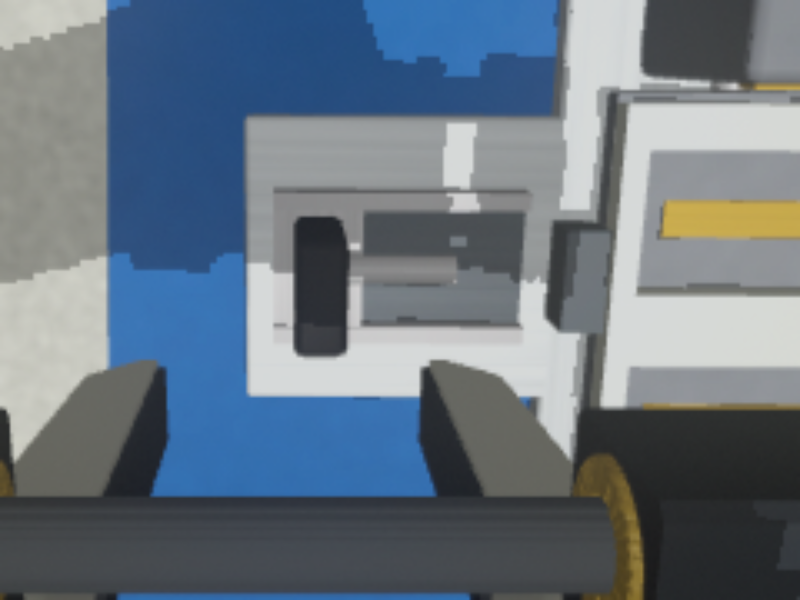

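The bolt is clear of the catch, but I measured only about 36.5 mm of travel. I'll grip again and pull harder to be sure it's at the stop.

```bash

python3 -m jog '[[[0,0,0],[-1,9,20],50],[[0,0,0],[0,0,20],50],[[0,0,0],[0,0,20],50],[[0,0,0],[0,0,20],50],[[0,0,0],[0,0,20],50],[[0,0,0],[0,0,13],50],[[0,0,0],[0,0,0],0],[[0,0,0],[0,0,0],0],[[0,0,0],[0,0,0],0],[[0,0,0],[0,0,0],0]]'
python3 -m jog '[[[0,0,0],[0,0,0],0],[[0,0,0],[0,0,0],0],[[0,0,0],[0,0,0],0],[[0,0,0],[0,0,0],0],[[0,0,0],[0,-2,0],0],[[0,0,0],[0,-2,0],0],[[0,0,0],[0,-2,0],0],[[0,0,0],[0,-2,0],0],[[0,0,0],[0,-2,0],0],[[0,0,0],[0,0,0],0]]'
python3 -m jog '[[[0,0,0],[0,-2,0],0],[[0,0,0],[0,-2,0],0],[[0,0,0],[0,-2,0],0],[[0,0,0],[0,0,0],0],[[0,0,0],[0,0,0],0],[[0,0,0],[0,0,0],0],[[0,0,0],[0,0,0],0],[[0,0,0],[0,0,0],0],[[0,0,0],[0,0,0],0],[[0,0,0],[0,0,0],0]]'
```

```text
clock: 7.95
position: [0.3769, 0.2854, 0.1202]
tool_rot: [180.0, -0.0, 92.6]
contact_force: [0.2, 0.0, -0.3]
gripper_width: 0.028
grip_force: 0.0
clock: 8.78
position: [0.3732, 0.2852, 0.1204]
tool_rot: [179.1, -0.2, 92.4]
contact_force: [12.5, -0.2, -5.3]
gripper_width: 0.0158
grip_force: 30.1
clock: 9.62
position: [0.3722, 0.2851, 0.1204]
tool_rot: [178.5, -0.2, 92.2]
contact_force: [20.6, -0.2, -13.4]
gripper_width: 0.016
grip_force: 30.2
```

```bash

python3 -m jog '[[[0,0,0],[0,6,0],0],[[0,0,0],[0,6,0],0],[[0,0,0],[0,0,0],50],[[0,0,0],[0,0,0],50],[[0,0,0],[0,0,0],50],[[0,0,0],[0,0,0],50],[[0,0,0],[0,0,-20],50],[[0,0,0],[0,0,-30],50],[[0,0,0],[0,0,-40],50],[[0,0,0],[0,0,-40],50]]'
python3 -m jog '[[[0,0,0.12],[0,0,0],60],[[0,0,0.12],[0,0,0],60],[[0,0,0.12],[0,0,0],60],[[0,0,0.12],[0,0,0],60],[[0,0,0.12],[0,0,0],60],[[0,0,0.12],[0,0,0],60],[[0,0,0.12],[0,0,0],60],[[0,0,0.12],[0,0,0],60],[[0,0,0.12],[0,0,0],60],[[0,0,0.12],[0,0,0],60]]'
python3 -m jog '[[[0,0,0.12],[0,0,0],60],[[0,0,0.12],[0,0,0],60],[[0,0,0.12],[0,0,0],60],[[0,0,0.01],[0,0,0],60],[[0,0,0],[20,30,0],60],[[0,0,0],[20,30,0],60],[[0,0,0],[20,30,0],60],[[0,0,0],[20,20,0],60],[[0,0,0],[20,10,0],60],[[0,0,0],[0,0,0],60]]'
python3 - <<'E'
from h import *
plan(.589,.093,.14,2.6)
p,W=cloud('wrist');cv2.imwrite('pics/w3.png',p[:,:,::-1].astype(np.uint8))
z=W[...,2];ok=np.isfinite(z)
[print(*b) for b in blobs(ok&(z>.07)&(z<.086)&(p.max(2)<90),W,60)]
[print('bays',*b) for b in blobs(ok&(p.min(2)>110)&(z>.033)&(z<.046),W,300)]
[print('grip',*b) for b in blobs(ok&(z>.05)&(z<.072),W,60)]
E
```

```text
clock: 10.45
position: [0.3715, 0.2845, 0.2504]
tool_rot: [-179.8, 0.1, 92.6]
contact_force: [-0.4, -0.0, -0.8]
gripper_width: 0.0497
grip_force: 0.0
clock: 11.28
position: [0.3718, 0.285, 0.2494]
tool_rot: [-180.0, 0.1, 23.5]
contact_force: [-0.5, 0.6, -0.4]
gripper_width: 0.0599
grip_force: 0.0
clock: 12.12
position: [0.4816, 0.1662, 0.2504]
tool_rot: [179.9, -0.3, 2.4]
contact_force: [-0.3, -0.8, -0.6]
gripper_width: 0.06
grip_force: 0.0
t12.1 at [0.4816 0.1662 0.2504] [179.9  -0.3   2.4] turn -0.0031 shift [104.   78.  110.4] w 0.0600 F [-0.3 -0.8 -0.6]
[51. 93.] 2062 [563.2 355.3 167.1   3.6   2.6] 76.9
[339.  83.] 1642 [588.2  99.3  75.3  14.2   2.1] 81.5
bays [189.  99.] 16715 [564.7 241.3 214.7 201.2 -87.6] 38.0
grip [63. 92.] 2950 [566.4 355.3 176.9   4.6   1.6] 61.6
grip [328.  84.] 253 [588.  104.4  75.6   3.8   2.5] 66.5
```

View pics/w3.png

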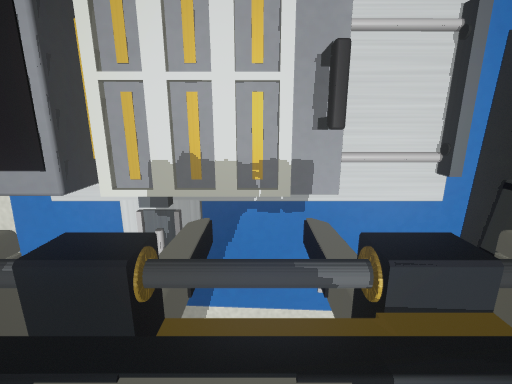

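Wrist view: handle at pixel (339,83), centre (588,99) mm, yaw about 2.4°. All six bays are visible and empty.

```bash

python3 -m jog '[[[0,0,0],[25.9,17.9,0],48],[[0,0,0],[25.9,17.9,0],48],[[0,0,0],[25.9,17.9,0],48],[[0,0,0],[25.9,17.9,0],48],[[0,0,0],[0,0,30],48],[[0,0,0],[0,0,30],48],[[0,0,0],[0,0,30],48],[[0,0,0],[0,0,15],48],[[0,0,0],[0,0,6],48],[[0,0,0],[0,0,0],0]]'
python3 -m jog '[[[0,0,0],[0,0,0],0],[[0,0,0],[0,0,0],0],[[0,0,0],[0,0,0],0],[[0,0,0],[0,0,0],0],[[0,0,0],[0,0,0],0],[[0,0,0],[0,0,0],0],[[0,0,0],[0,0,0],0],[[0,0,0],[0,0,0],0],[[0,0,0],[0,0,0],0],[[0,0,0],[0,0,0],0]]'
python3 -m jog '[[[0,0,0],[0,12,0],0],[[0,0,0],[0,12,0],0],[[0,0,0],[0,12,0],0],[[0,0,0],[0,12,0],0],[[0,0,0],[0,12,0],0],[[0,0,0],[0,12,0],0],[[0,0,0],[0,12,0],0],[[0,0,0],[0,12,0],0],[[0,0,0],[0,12,0],0],[[0,0,0],[0,5,0],0]]'
python3 -m jog '[[[0,0,0],[0,2,0],0],[[0,0,0],[0,2,0],0],[[0,0,0],[0,2,0],0],[[0,0,0],[0,2,0],0],[[0,0,0],[0,2,0],0],[[0,0,0],[0,2,0],0],[[0,0,0],[0,0,0],0],[[0,0,0],[0,0,0],0],[[0,0,0],[0,0,0],0],[[0,0,0],[0,0,0],0]]'
```

```text
clock: 13.0
position: [0.5832, 0.1043, 0.1371]
tool_rot: [-180.0, 0.3, 2.8]
contact_force: [-0.6, -1.1, 0.8]
gripper_width: 0.0449
grip_force: 0.0
clock: 13.83
position: [0.5858, 0.099, 0.1402]
tool_rot: [179.7, -0.2, 2.5]
contact_force: [-0.1, -6.2, 1.9]
gripper_width: 0.014
grip_force: 30.0
clock: 14.67
position: [0.5904, -0.0104, 0.1402]
tool_rot: [-179.9, -0.1, 2.6]
contact_force: [-2.3, 2.4, 7.1]
gripper_width: 0.0137
grip_force: 30.0
clock: 15.5
position: [0.5909, -0.021, 0.1401]
tool_rot: [-179.9, -0.1, 2.7]
contact_force: [-2.9, 1.1, 7.7]
gripper_width: 0.0135
grip_force: 30.0
```

```bash

python3 -m jog '[[[0,0,0],[0,2,0],0],[[0,0,0],[0,2,0],0],[[0,0,0],[0,2,0],0],[[0,0,0],[0,2,0],0],[[0,0,0],[0,0,0],0],[[0,0,0],[0,0,0],0],[[0,0,0],[0,0,0],0],[[0,0,0],[0,0,0],0],[[0,0,0],[0,0,0],0],[[0,0,0],[0,0,0],0]]'
python3 -m jog '[[[0,0,0],[0,-4,0],0],[[0,0,0],[0,0,0],48],[[0,0,0],[0,0,0],48],[[0,0,0],[0,0,0],48],[[0,0,0],[0,0,0],48],[[0,0,0],[0,0,-20],48],[[0,0,0],[0,0,-30],48],[[0,0,0],[0,0,-30],48],[[0,0,0],[0,0,-30],48],[[0,0,0],[0,0,0],48]]'
python3 - <<'E'
from h import *
plan(.589,-.023,.25,2.6)
p,W=cloud('wrist');z=W[...,2];ok=np.isfinite(z)
[print('grip',*b) for b in blobs(ok&(z>.07)&(z<.086)&(p.max(2)<90),W,60)]
[print('bays',*b) for b in blobs(ok&(p.min(2)>110)&(z>.033)&(z<.046),W,300)]
cv2.imwrite('pics/w4.png',p[:,:,::-1].astype(np.uint8))
E
```

```text
clock: 16.33
position: [0.5912, -0.0223, 0.14]
tool_rot: [-179.3, 0.0, 2.9]
contact_force: [-3.7, 11.4, 12.3]
gripper_width: 0.0135
grip_force: 30.0
clock: 17.17
position: [0.5935, -0.0281, 0.2546]
tool_rot: [179.8, -0.6, 2.5]
contact_force: [0.8, 0.0, -0.3]
gripper_width: 0.0482
grip_force: 0.0
t17.2 at [ 0.5935 -0.0281  0.2546] [179.8  -0.6   2.5] turn -0.0010 shift [-4.3 -5.3  4.6] w 0.0482 F [ 0.8  0.  -0.3]
grip [495.  80.] 419 [ 711.8 -241.5   41.9    9.5   44.2] 75.8
grip [250. 196.] 1065 [593.8 -19.9  75.3  13.9   2.5] 81.7
bays [118. 153.] 12437 [602.2 123.9 215.2 194.7 -87.6] 38.1
bays [279. 134.] 575 [652.9 -48.4  61.6  13.2   2.3] 34.0
bays [372. 192.] 1313 [ 596.  -156.9   50.6   35.6    1.3] 40.4
bays [460. 241.] 407 [ 539.8 -267.3   36.7   25.4   86.4] 40.3
```

View pics/w4.png

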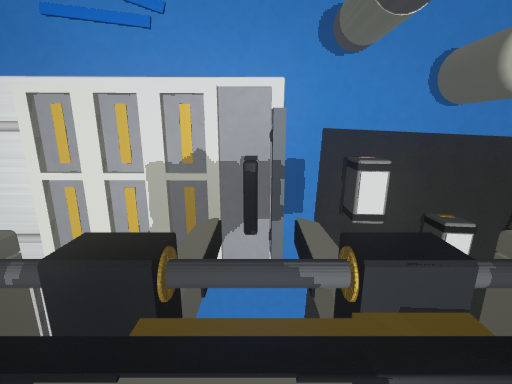

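Wrist view: the carriage sits against the stop bar, with the handle at pixel (250,196). Next I'll measure the bays from above.

```bash

python3 -m jog '[[[0,0,0],[-21,-25.7,-7.5],75],[[0,0,0],[-21,-25.7,-7.5],75],[[0,0,0],[-21,-25.7,-7.5],75],[[0,0,0],[-21,-25.7,-7.5],75],[[0,0,0],[-21,-25.7,-7.5],75],[[0,0,0],[-21,-25.7,-7.5],75],[[0,0,0],[0,0,0],75],[[0,0,0],[0,0,0],75],[[0,0,0],[0,0,0],75],[[0,0,0],[0,0,0],75]]'
python3 - <<'E'
from h import *
plan(.589,-.023,.25,2.6)
for i in range(2):
  p,W=cloud('wrist');z=W[...,2];ok=np.isfinite(z)
  [print('floor',*b) for b in blobs(ok&(z>.02)&(z<.0335)&(W[...,1]>0),W,150)]
  [print('handle',*b) for b in blobs(ok&(z>.07)&(z<.086)&(p.max(2)<90),W,60)]
  [print('top',*b) for b in blobs(ok&(z>.0345)&(z<.042)&(p.min(2)>110),W,300)]
  yel=(p[...,0]-p[...,2]>60);[print('yel',*b) for b in blobs(ok&yel&(z>.02)&(z<.036)&(W[...,1]>0),W,40)]
E
```

```text
clock: 18.05
position: [0.4584, 0.1209, 0.2933]
tool_rot: [179.9, 0.0, 2.5]
contact_force: [-0.3, -1.0, 0.7]
gripper_width: 0.075
grip_force: 0.0
t18.1 at [0.4584 0.1209 0.2933] [179.9   0.    2.5] turn -0.0023 shift [123.9 149.7  43.3] w 0.0750 F [-0.3 -1.   0.7]
floor [68. 75.] 1441 [567.2 354.1 178.8   8.    1.7] 28.4
floor [199.  26.] 2158 [633.4 195.8  56.   45.4   2.6] 28.2
floor [261.  26.] 2181 [636.7 125.1  56.   46.2   2.3] 28.1
floor [324.  26.] 2154 [639.9  54.1  55.6  45.1   2. ] 28.0
floor [359.  72.] 1703 [5.754e+02 7.600e+00 1.892e+02 1.630e+01 4.000e-01] 27.8
floor [203. 111.] 3655 [538.1 191.8 115.8  45.3   2.4] 28.2
floor [261. 111.] 3703 [541.  121.1 115.7  46.2   2.4] 28.1
floor [319. 111.] 3650 [543.8  50.2 115.5  45.1   2.4] 28.1
floor [139. 214.] 981 [403.4 285.5  83.5  53.    2.4] 22.3
handle [36. 78.] 1595 [557.8 355.  157.7   4.    2.3] 76.9
handle [401.  63.] 1457 [593.3 -19.2  76.4  14.7   1.7] 81.1
top [261.  84.] 12744 [568.3 122.3 215.  184.9 -87.7] 37.9
top [500.  76.] 1040 [ 596.1 -154.9   49.8   31.9    2.7] 40.3
top [472. 199.] 1549 [ 445.6 -155.8 
[... 982 characters left out ...]
andle [36. 78.] 1609 [558.2 355.1 158.5   3.6   2.6] 76.9
handle [401.  63.] 1464 [593.4 -19.4  76.4  14.8   2.4] 81.1
top [261.  84.] 12678 [568.5 122.3 214.9 185.  -87.6] 37.9
top [500.  76.] 1049 [ 596.  -154.8   50.5   32.1    4.3] 40.3
top [472. 199.] 1554 [ 445.4 -156.    80.9   37.3   -6.1] 40.3
yel [200.  23.] 486 [637.6 195.   47.5  12.    3. ] 28.7
yel [261.  23.] 466 [640.6 124.8  48.   10.5   2.4] 28.6
yel [322.  23.] 493 [643.4  55.1  47.3  12.6   2.6] 28.6
yel [66. 68.] 380 [577.8 354.4 139.3   5.2   2.1] 29.1
yel [204. 112.] 772 [538.1 191.   93.9  12.1   2.1] 28.6
yel [261. 112.] 755 [541.1 121.3  94.1  12.1   1.9] 28.6
yel [318. 112.] 784 [544.   51.1  93.9  12.5   2.5] 28.5
```

```bash
cat >> h.py <<'E'
def packs(cam,near=None):
    p,W=cloud(cam);z=W[...,2];ok=np.isfinite(z)&(abs(z-.04)<.006)&(W[...,1]<-.09)
    for b in blobs(ok&(p.min(2)>130),W,60):
        if b[2][2]>35 and 25<b[2][3]<45: print(cam,*b)
E
python3 -m jog '[[[0,0,0.01],[15.9,35.5,5.4],60],[[0,0,0.01],[15.9,35.5,5.4],60],[[0,0,0],[15.9,35.5,5.4],60],[[0,0,0],[15.9,35.5,5.4],60],[[0,0,0],[15.9,35.5,5.4],60],[[0,0,0],[15.9,35.5,5.4],60],[[0,0,0],[15.9,35.5,5.4],60],[[0,0,0],[15.9,35.5,5.4],60],[[0,0,0],[0,0,0],60],[[0,0,0],[0,0,0],60]]'
python3 - <<'E'
from h import *
packs('wrist');packs('wrist');plan(.5945,-.158,.098,1)
packs('side')
E
```

```text
clock: 18.98
position: [0.5927, -0.1624, 0.2496]
tool_rot: [179.9, 0.1, 1.1]
contact_force: [0.7, 0.5, 0.3]
gripper_width: 0.0602
grip_force: 0.0
wrist [253. 185.] 1147 [ 596.4 -157.    49.9   30.1    1.6] 40.7
wrist [461. 199.] 1859 [ 582.6 -389.9   80.2   33.2  -14.5] 40.4
wrist [251. 302.] 766 [ 447.2 -156.6   45.9   31.9   -6.4] 40.6
wrist [256. 185.] 1165 [ 596.  -157.1   49.4   29.9    2. ] 40.7
wrist [464. 200.] 1853 [ 583.1 -390.    79.6   33.2  -14.8] 40.4
wrist [254. 302.] 761 [ 447.4 -156.6   45.8   31.9   -6.2] 40.6
t19.1 at [ 0.5931 -0.1578  0.2499] [-1.799e+02  1.000e-01  1.400e+00] turn 0.0074 shift [  1.4   0.2 151.9] w 0.0603 F [0.  1.3 0. ]
side [254. 191.] 71 [ 593.9 -157.6   45.1   28.6    5.2] 40.8
side [215. 204.] 177 [ 443.3 -157.5   81.2   36.5   -2.7] 40.9
side [246. 220.] 198 [ 509.5 -268.2   80.5   36.5    1.4] 40.7
side [283. 240.] 226 [ 580.8 -390.    80.1   37.1  -13.3] 40.3
side [244. 252.] 155 [ 451.7 -381.9   50.3   35.6   -1.7] 40.4
side [301. 310.] 323 [ 511.3 -615.7   82.5   31.2   51. ] 40.4
```

Short pack at wrist pixel (253,185): 50 mm label, grey case with black bands, on the black mat. It's the short one and matches the description. Grasping it now.

```bash

python3 -m jog '[[[0,0,0],[2.5,-0.5,25],60],[[0,0,0],[0,0,25],60],[[0,0,0],[0,0,25],60],[[0,0,0],[0,0,25],60],[[0,0,0],[0,0,25],60],[[0,0,0],[0,0,18],60],[[0,0,0],[0,0,8],60],[[0,0,0],[0,0,0],60],[[0,0,0],[0,0,0],0],[[0,0,0],[0,0,0],0]]'
python3 -m jog '[[[0,0,0],[0,0,0],0],[[0,0,0],[0,0,0],0],[[0,0,0],[0,0,0],0],[[0,0,0],[0,0,0],0],[[0,0,0],[0,0,-15],0],[[0,0,0],[0,0,-30],0],[[0,0,0],[0,0,-30],0],[[0,0,0],[0,0,-30],0],[[0,0,0],[0,0,-25],0],[[0,0,0],[0,0,0],0]]'
python3 - <<'E'
from h import *
plan(.646,.1954,.2,2.4)
E
```

```text
clock: 19.97
position: [0.5968, -0.1571, 0.1011]
tool_rot: [179.9, -0.2, 1.5]
contact_force: [-0.5, -0.7, 1.0]
gripper_width: 0.0509
grip_force: 0.0
clock: 20.8
position: [0.5978, -0.1587, 0.2347]
tool_rot: [179.8, -0.5, 1.5]
contact_force: [1.4, -0.4, -0.8]
gripper_width: 0.0379
grip_force: 30.0
t20.8 at [ 0.5978 -0.1587  0.2347] [179.8  -0.5   1.5] turn -0.0162 shift [  63.  -351.7   34.7] w 0.0379 F [ 1.4 -0.4 -0.8]
```

```bash

python3 -m jog '[[[0,0,-0.008],[6.3,-35.2,0],0],[[0,0,-0.008],[6.3,-35.2,0],0],[[0,0,0],[6.3,-35.2,0],0],[[0,0,0],[6.3,-35.2,0],0],[[0,0,0],[6.3,-35.2,0],0],[[0,0,0],[6.3,-35.2,0],0],[[0,0,0],[6.3,-35.2,0],0],[[0,0,0],[6.3,-35.2,0],0],[[0,0,0],[6.3,-35.2,0],0],[[0,0,0],[6.3,-35.2,0],0]]'
python3 -m jog '[[[0,0,0],[0,0,15],0],[[0,0,0],[0,0,15],0],[[0,0,0],[0,0,10],0],[[0,0,0],[0,0,0],0],[[0,0,0],[0,0,0],0],[[0,0,0],[0,0,0],0],[[0,0,0],[0,0,0],0],[[0,0,0],[0,0,0],0],[[0,0,0],[0,0,0],0],[[0,0,0],[0,0,0],0]]'
python3 - <<'E'
from h import *
plan(.646,.1954,.1275,2.4)
p,W=cloud('wrist');z=W[...,2];ok=np.isfinite(z);q=telemetry.observe()['position'][2]
[print('held',*b) for b in blobs(ok&(abs(z-q+.057)<.012)&(p.min(2)>120),W,100)]
cv2.imwrite('pics/w5.png',p[:,:,::-1].astype(np.uint8))
E
```

```text
clock: 21.63
position: [0.6439, 0.1991, 0.2274]
tool_rot: [180.0, 0.2, 2.4]
contact_force: [0.4, -0.3, -1.4]
gripper_width: 0.0377
grip_force: 30.0
clock: 22.47
position: [0.6451, 0.197, 0.1901]
tool_rot: [-180.0, -0.0, 2.4]
contact_force: [-0.2, -0.1, -1.2]
gripper_width: 0.0375
grip_force: 30.0
t22.5 at [0.6451 0.197  0.1901] [-180.    -0.     2.4] turn -0.0002 shift [ 0.8  1.6 62.6] w 0.0375 F [-0.2 -0.1 -1.2]
held [265. 189.] 218 [679.5 196.   27.5   3.3 -87.1] 128.5
held [258. 233.] 2661 [653.7 198.5  30.7  30.5   2.4] 129.7
```

View pics/w5.png

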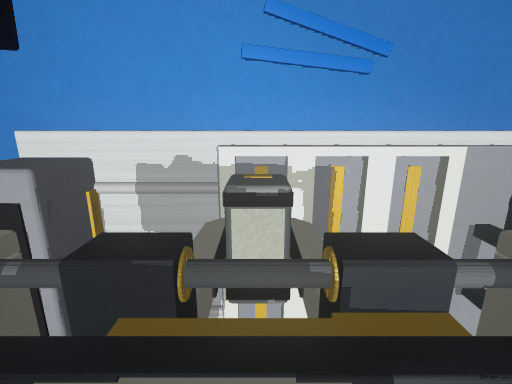

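The short pack is held squarely, label up, over the +70 short bay at pixel (258,233). Lowering it and heading for the long pack at (444,-157).

```bash

python3 -m jog '[[[0,0,0],[1.5,2.3,10],0],[[0,0,0],[0,0,15],0],[[0,0,0],[0,0,15],0],[[0,0,0],[0,0,10],0],[[0,0,0],[0,0,5],0],[[0,0,0],[0,0,3],0],[[0,0,0],[0,0,2],0],[[0,0,0],[0,0,1],0],[[0,0,0],[0,0,1],0],[[0,0,0],[0,0,0],0]]'
python3 -m jog '[[[0,0,0],[0,0,0],50],[[0,0,0],[0,0,0],50],[[0,0,0],[0,0,0],50],[[0,0,0],[0,0,0],50],[[0,0,0],[0,0,-20],50],[[0,0,0],[0,0,-30],50],[[0,0,0],[0,0,-30],50],[[0,0,0],[0,0,-30],50],[[0,0,0],[0,0,0],60],[[0,0,0],[0,0,0],60]]'
python3 - <<'E'
from h import *
p,W=cloud('wrist');z=W[...,2];ok=np.isfinite(z)
[print('placed',*b) for b in blobs(ok&(abs(z-.068)<.006)&(p.min(2)>120),W,100)]
plan(.444,-.157,.25,-6.5)
packs('side')
E
```

```text
clock: 23.35
position: [0.6469, 0.1947, 0.129]
tool_rot: [-180.0, -0.1, 2.4]
contact_force: [-2.1, -0.9, 3.0]
gripper_width: 0.0374
grip_force: 30.0
clock: 24.18
position: [0.6476, 0.1946, 0.2398]
tool_rot: [-180.0, -0.3, 2.4]
contact_force: [-0.8, 0.1, -0.3]
gripper_width: 0.0581
grip_force: 0.0
placed [256. 164.] 100 [681.4 197.9  34.3   2.2 -87.2] 67.5
placed [258. 199.] 1546 [646.7 195.8  48.9  30.9   2. ] 68.6
t24.2 at [0.6465 0.1949 0.2378] [-180.    -0.     2.4] turn 0.1554 shift [-161.4  372.6  -12.2] w 0.0591 F [-0.3  0.8 -0.2]
side [215. 204.] 176 [ 443.6 -158.1   80.9   36.    -4.1] 40.9
side [246. 220.] 192 [ 509.3 -267.6   79.5   38.2    3.7] 40.5
side [283. 240.] 226 [ 581.2 -389.5   79.2   36.7  -13.6] 40.6
side [244. 252.] 155 [ 451.2 -381.2   51.4   35.2    3. ] 40.7
side [301. 310.] 323 [ 510.3 -616.8   80.7   31.    50.3] 40.4
```

```bash

python3 -m jog '[[[0,0,0.0777],[0,0,-6],65],[[0,0,0.0777],[0,0,-6],65],[[0,0,0],[-16.1,37.3,0],65],[[0,0,0],[-16.1,37.3,0],65],[[0,0,0],[-16.1,37.3,0],65],[[0,0,0],[-16.1,37.3,0],65],[[0,0,0],[-16.1,37.3,0],65],[[0,0,0],[-16.1,37.3,0],65],[[0,0,0],[-16.1,37.3,0],65],[[0,0,0],[-16.1,37.3,0],65]]'
python3 -m jog '[[[0,0,0],[-16.1,37.3,0],65],[[0,0,0],[-16.1,37.3,0],65],[[0,0,0],[0,0,0],65],[[0,0,0],[0,0,0],65],[[0,0,0],[0,0,0],65],[[0,0,0],[0,0,0],65],[[0,0,0],[0,0,0],65],[[0,0,0],[0,0,0],65],[[0,0,0],[0,0,0],65],[[0,0,0],[0,0,0],65]]'
python3 - <<'E'
from h import *
packs('wrist');packs('wrist');plan(.445,-.157,.0985,-6.5)
E
```

```text
clock: 25.12
position: [0.4829, -0.0878, 0.2482]
tool_rot: [180.0, 0.2, -6.5]
contact_force: [-0.1, -1.1, 0.2]
gripper_width: 0.0651
grip_force: 0.0
clock: 25.95
position: [0.4447, -0.1569, 0.2495]
tool_rot: [180.0, 0.0, -6.4]
contact_force: [-0.1, -0.8, 0.1]
gripper_width: 0.0649
grip_force: 0.0
wrist [358. 113.] 2458 [ 512.  -267.7   80.5   34.1    0.6] 40.5
wrist [464. 158.] 1320 [ 4.531e+02 -3.810e+02  4.990e+01  3.260e+01  2.000e-01] 40.4
wrist [258. 186.] 1939 [ 445.3 -156.6   80.3   33.8   -6.3] 40.6
wrist [358. 113.] 2433 [ 511.9 -268.4   80.5   34.    -0. ] 40.5
wrist [464. 158.] 1314 [ 453.  -380.6   50.    32.2   -0. ] 40.4
wrist [258. 186.] 1925 [ 445.3 -156.2   80.3   32.6   -6.7] 40.6
t26.1 at [ 0.4445 -0.1572  0.2495] [180.    0.   -6.5] turn 0.0005 shift [  0.5  -0.3 151. ] w 0.0650 F [-0.3  0.9 -0. ]
```

The long pack at wrist pixel (258,186) has an 80 mm label and sits under the hand. Grasp and carry to the +70 long bay.

```bash

python3 -m jog '[[[0,0,0],[0.5,-0.5,25],60],[[0,0,0],[0,0,25],60],[[0,0,0],[0,0,25],60],[[0,0,0],[0,0,25],60],[[0,0,0],[0,0,25],60],[[0,0,0],[0,0,18],60],[[0,0,0],[0,0,8],60],[[0,0,0],[0,0,0],60],[[0,0,0],[0,0,0],0],[[0,0,0],[0,0,0],0]]'
python3 -m jog '[[[0,0,0],[0,0,0],0],[[0,0,0],[0,0,0],0],[[0,0,0],[0,0,0],0],[[0,0,0],[0,0,0],0],[[0,0,0],[0,0,-15],0],[[0,0,0],[0,0,-30],0],[[0,0,0],[0,0,-30],0],[[0,0,-0.075],[0,0,-30],0],[[0,0,-0.08],[0,0,-25],0],[[0,0,0],[0,0,0],0]]'
python3 -m jog '[[[0,0,0],[10.8,-34.4,0],0],[[0,0,0],[10.8,-34.4,0],0],[[0,0,0],[10.8,-34.4,0],0],[[0,0,0],[10.8,-34.4,0],0],[[0,0,0],[10.8,-34.4,0],0],[[0,0,0],[10.8,-34.4,0],0],[[0,0,0],[10.8,-34.4,0],0],[[0,0,0],[10.8,-34.4,0],0],[[0,0,0],[10.8,-34.4,0],0],[[0,0,0],[10.8,-34.4,0],0]]'
python3 -m jog '[[[0,0,0],[0,0,20],0],[[0,0,0],[0,0,15],0],[[0,0,0],[0,0,10],0],[[0,0,0],[0,0,0],0],[[0,0,0],[0,0,0],0],[[0,0,0],[0,0,0],0],[[0,0,0],[0,0,0],0],[[0,0,0],[0,0,0],0],[[0,0,0],[0,0,0],0],[[0,0,0],[0,0,0],0]]'
cat >> h.py <<'E'
def held():
    p,W=cloud('wrist');z=W[...,2];ok=np.isfinite(z);q=telemetry.observe()['position'][2]
    [print('held',*b,'front',np.round(b[2][0]+b[2][2]/2,1)) for b in blobs(ok&(abs(z-q+.059)<.012)&(p.min(2)>120),W,300)]
def placed():
    p,W=cloud('wrist');z=W[...,2];ok=np.isfinite(z)
    [print('placed',*b) for b in blobs(ok&(abs(z-.068)<.008)&(p.min(2)>120)&(W[...,1]>0)&(W[...,1]<.24),W,100)]
E
python3 - <<'E'
from h import *
plan(.538,.191,.1275,2.4);held()
E
```

```text
clock: 26.88
position: [0.4455, -0.1575, 0.0995]
tool_rot: [180.0, -0.1, -6.5]
contact_force: [-0.9, 0.3, 0.2]
gripper_width: 0.0509
grip_force: 0.0
clock: 27.72
position: [0.4464, -0.1582, 0.2324]
tool_rot: [179.8, -0.5, 2.5]
contact_force: [1.7, 0.2, -2.5]
gripper_width: 0.0378
grip_force: 30.0
clock: 28.55
position: [0.5375, 0.1932, 0.2266]
tool_rot: [180.0, 0.2, 2.3]
contact_force: [0.8, -0.1, -2.6]
gripper_width: 0.0379
grip_force: 30.0
clock: 29.38
position: [0.5387, 0.1911, 0.184]
tool_rot: [-180.0, -0.0, 2.4]
contact_force: [0.1, -0.2, -2.5]
gripper_width: 0.038
grip_force: 30.0
t29.4 at [0.5387 0.1911 0.184 ] [-180.    -0.     2.4] turn -0.0006 shift [-0.7  0.  56.5] w 0.0380 F [ 0.1 -0.2 -2.5]
held [258. 161.] 320 [588.8 193.9  35.    2.3 -87.5] 124.1 front 606.3
held [258. 218.] 4346 [556.1 192.6  46.8  34.8   2.3] 125.0 front 579.5
held [258. 299.] 1116 [506.5 190.2  32.2  15.8 -88.6] 125.1 front 522.6
```

```bash

python3 -m jog '[[[0,0,0],[-1,0.8,10],0],[[0,0,0],[0,0,15],0],[[0,0,0],[0,0,15],0],[[0,0,0],[0,0,7],0],[[0,0,0],[0,0,4],0],[[0,0,0],[0,0,3],0],[[0,0,0],[0,0,1],0],[[0,0,0],[0,0,1],0],[[0,0,0],[0,0,1],0],[[0,0,0],[0,0,0],0]]'
python3 -m jog '[[[0,0,0],[0,0,0],50],[[0,0,0],[0,0,0],50],[[0,0,0],[0,0,0],50],[[0,0,0],[0,0,0],50],[[0,0,0],[0,0,-20],50],[[0,0,0],[0,0,-30],50],[[0,0,0],[0,0,-30],50],[[0,0,0],[0,0,-30],50],[[0,0,0],[0,0,0],60],[[0,0,0],[0,0,0],60]]'
python3 - <<'E'
from h import *
placed()
plan(.511,-.268,.25,1)
packs('side')
E
```

```text
clock: 30.27
position: [0.538, 0.1902, 0.1276]
tool_rot: [-180.0, -0.1, 2.4]
contact_force: [-0.6, -0.2, 2.5]
gripper_width: 0.0377
grip_force: 30.0
clock: 31.1
position: [0.5384, 0.1903, 0.2382]
tool_rot: [-179.9, -0.2, 2.4]
contact_force: [-0.8, 0.5, -0.5]
gripper_width: 0.0579
grip_force: 0.0
placed [260.  35.] 105 [681.5 197.2  34.    2.6 -87.2] 67.8
placed [258.  79.] 2521 [646.3 195.8  51.   35.9   2.3] 68.5
placed [258. 121.] 112 [611.3 194.2  34.7   1.8 -87.7] 67.7
placed [258. 147.] 113 [588.1 192.9  34.5   2.  -87.5] 67.8
placed [258. 197.] 2519 [538.3 191.2  79.7  34.8   1.9] 68.6
t31.1 at [0.5374 0.1904 0.2366] [-180.    -0.     2.4] turn 0.0243 shift [-34.4 457.9 -13.4] w 0.0593 F [ 0.5 -0.9  0.2]
side [246. 220.] 194 [ 5.094e+02 -2.686e+02  7.970e+01  3.660e+01  4.000e-01] 40.7
side [291. 246.] 233 [ 592.8 -422.6   79.9   34.9  -15.4] 40.7
side [244. 252.] 156 [ 451.3 -380.4   49.3   35.8   -0.9] 40.6
side [301. 310.] 324 [ 510.4 -616.8   83.    31.3   50.9] 40.3
```

The other long pack has been knocked to about (593,-423). Continuing with the long pack at (511,-268).

```bash

python3 -m jog '[[[0,0,0.012],[-2.9,38.2,-3],65],[[0,0,0.012],[-2.9,38.2,-3],65],[[0,0,0],[-2.9,38.2,-3],65],[[0,0,0],[-2.9,38.2,-3],65],[[0,0,0],[-2.9,38.2,0],65],[[0,0,0],[-2.9,38.2,0],65],[[0,0,0],[-2.9,38.2,0],65],[[0,0,0],[-2.9,38.2,0],65],[[0,0,0],[-2.9,38.2,0],65],[[0,0,0],[-2.9,38.2,0],65]]'
python3 -m jog '[[[0,0,0],[-2.9,38,0],65],[[0,0,0],[-2.9,38,0],65],[[0,0,0],[0,0,0],65],[[0,0,0],[0,0,0],65],[[0,0,0],[0,0,0],65],[[0,0,0],[0,0,0],65],[[0,0,0],[0,0,0],65],[[0,0,0],[0,0,0],65],[[0,0,0],[0,0,0],65],[[0,0,0],[0,0,0],65]]'
python3 - <<'E'
from h import *
packs('wrist');packs('wrist');plan(.511,-.268,.0985,0.4)
E
```

```text
clock: 32.03
position: [0.5156, -0.1934, 0.2468]
tool_rot: [-179.9, 0.2, 1.0]
contact_force: [0.4, 0.7, 0.7]
gripper_width: 0.065
grip_force: 0.0
clock: 32.87
position: [0.5124, -0.2676, 0.2486]
tool_rot: [-180.0, -0.0, 1.1]
contact_force: [-0.2, 0.1, 0.9]
gripper_width: 0.0649
grip_force: 0.0
wrist [409. 112.] 2596 [ 595.5 -420.9   80.9   35.2  -13.2] 40.4
wrist [258. 187.] 1995 [ 5.123e+02 -2.673e+02  8.060e+01  3.460e+01  1.000e-01] 40.6
wrist [357. 233.] 667 [ 456.3 -380.    43.6   34.    -1.5] 40.5
wrist [408. 112.] 2609 [ 595.5 -420.9   80.7   35.4  -13.5] 40.4
wrist [258. 187.] 1982 [ 512.3 -267.9   80.2   34.7    0.7] 40.6
wrist [357. 233.] 670 [ 456.5 -380.    43.7   34.5   -1.8] 40.5
t33.0 at [ 0.5123 -0.268   0.2487] [180.  -0.   1.] turn 0.0111 shift [ -1.3  -0.  150.2] w 0.0651 F [ 0.3  0.3 -0.7]
```

Long pack at wrist pixel (258,187), 80 mm label, directly under the hand. Grasp and carry to the middle long bay.

```bash

python3 -m jog '[[[0,0,0],[0,0,25],60],[[0,0,0],[0,0,25],60],[[0,0,0],[0,0,25],60],[[0,0,0],[0,0,25],60],[[0,0,0],[0,0,25],60],[[0,0,0],[0,0,17],60],[[0,0,0],[0,0,8],60],[[0,0,0],[0,0,0],60],[[0,0,0],[0,0,0],0],[[0,0,0],[0,0,0],0]]'
python3 -m jog '[[[0,0,0],[0,0,0],0],[[0,0,0],[0,0,0],0],[[0,0,0],[0,0,0],0],[[0,0,0],[0,0,0],0],[[0,0,0],[0,0,-15],0],[[0,0,0],[0,0,-30],0],[[0,0,0],[0,0,-30],0],[[0,0,-0.014],[0,0,-30],0],[[0,0,-0.012],[0,0,-25],0],[[0,0,0],[0,0,0],0]]'
python3 -m jog '[[[0,0,0],[4.5,-38.7,0],0],[[0,0,0],[4.5,-38.7,0],0],[[0,0,0],[4.5,-38.7,0],0],[[0,0,0],[4.5,-38.7,0],0],[[0,0,0],[4.5,-38.7,0],0],[[0,0,0],[4.5,-38.7,0],0],[[0,0,0],[4.5,-38.7,0],0],[[0,0,0],[4.5,-38.7,0],0],[[0,0,0],[4.5,-38.7,0],0],[[0,0,0],[4.5,-38.7,0],0]]'
python3 -m jog '[[[0,0,0],[0,0,20],0],[[0,0,0],[0,0,15],0],[[0,0,0],[0,0,10],0],[[0,0,0],[0,0,0],0],[[0,0,0],[0,0,0],0],[[0,0,0],[0,0,0],0],[[0,0,0],[0,0,0],0],[[0,0,0],[0,0,0],0],[[0,0,0],[0,0,0],0],[[0,0,0],[0,0,0],0]]'
python3 - <<'E'
from h import *
plan(.541,.121,.1275,2.4);held()
E
```

```text
clock: 33.8
position: [0.5128, -0.269, 0.0999]
tool_rot: [179.9, -0.1, 1.0]
contact_force: [-1.0, 0.6, -0.3]
gripper_width: 0.051
grip_force: 0.0
clock: 34.63
position: [0.5136, -0.2702, 0.2333]
tool_rot: [179.7, -0.5, 2.5]
contact_force: [1.3, -0.3, -1.7]
gripper_width: 0.0378
grip_force: 29.9
clock: 35.47
position: [0.5391, 0.1224, 0.227]
tool_rot: [180.0, 0.2, 2.5]
contact_force: [0.4, -0.4, -2.1]
gripper_width: 0.0377
grip_force: 29.9
clock: 36.3
position: [0.5405, 0.1201, 0.184]
tool_rot: [-180.0, -0.0, 2.5]
contact_force: [0.0, -0.1, -1.7]
gripper_width: 0.0379
grip_force: 29.9
t36.3 at [0.5405 0.1201 0.184 ] [-180.    -0.     2.5] turn 0.0013 shift [ 0.6 -0.8 56.5] w 0.0379 F [ 0.  -0.1 -1.7]
held [259. 163.] 319 [589.5 122.8  34.7   2.8 -88.7] 123.8 front 606.8
held [258. 219.] 4265 [557.3 121.3  46.   34.9   2.9] 124.9 front 580.3
held [257. 299.] 1171 [508.1 119.4  31.7  17.4 -88.9] 124.9 front 524.0
```

```bash

python3 -m jog '[[[0,0,0],[1,-0.3,10],0],[[0,0,0],[0,0,15],0],[[0,0,0],[0,0,15],0],[[0,0,0],[0,0,7],0],[[0,0,0],[0,0,4],0],[[0,0,0],[0,0,3],0],[[0,0,0],[0,0,1],0],[[0,0,0],[0,0,1],0],[[0,0,0],[0,0,1],0],[[0,0,0],[0,0,0],0]]'
python3 -m jog '[[[0,0,0],[0,0,0],50],[[0,0,0],[0,0,0],50],[[0,0,0],[0,0,0],50],[[0,0,0],[0,0,0],50],[[0,0,0],[0,0,-20],50],[[0,0,0],[0,0,-30],50],[[0,0,0],[0,0,-30],50],[[0,0,0],[0,0,-30],50],[[0,0,0],[0,0,0],60],[[0,0,0],[0,0,0],60]]'
python3 - <<'E'
from h import *
placed()
plan(.5945,-.4215,.25,-13.5)
packs('side')
E
```

```text
clock: 37.18
position: [0.5417, 0.1205, 0.1277]
tool_rot: [-180.0, -0.1, 2.5]
contact_force: [-1.5, -0.0, 3.2]
gripper_width: 0.0376
grip_force: 29.9
clock: 38.02
position: [0.5421, 0.1206, 0.2381]
tool_rot: [-180.0, -0.2, 2.5]
contact_force: [0.5, 0.7, -0.4]
gripper_width: 0.0581
grip_force: 0.0
placed [178.  36.] 124 [681.7 197.5  33.1   4.1 -87.1] 67.5
placed [178.  79.] 2515 [646.4 196.4  50.2  36.8   2.3] 68.6
placed [259. 148.] 111 [590.8 123.1  34.5   2.  -87.4] 67.5
placed [258. 198.] 2505 [541.1 121.8  80.5  34.8   1.2] 68.6
placed [184. 192.] 2157 [538.5 192.2  78.5  36.4   2.2] 68.7
t38.1 at [0.5411 0.1208 0.2365] [-180.    -0.     2.5] turn 0.2794 shift [178.5 514.8 -13.5] w 0.0593 F [-0.2  0.5  0.2]
side [291. 246.] 234 [ 593.2 -422.1   80.6   38.4  -13.3] 40.4
side [244. 252.] 154 [ 451.6 -381.    49.7   35.7   -0. ] 40.8
side [301. 310.] 322 [ 510.2 -617.    82.6   31.2   51. ] 40.4
```

```bash

python3 -m jog '[[[0,0,0.07],[0,0,-4],65],[[0,0,0.07],[0,0,-4],65],[[0,0,0.07],[0,0,-4],65],[[0,0,0.07],[0,0,-2],65],[[0,0,0],[12.75,36.8,0],65],[[0,0,0],[12.75,36.8,0],65],[[0,0,0],[12.75,36.8,0],65],[[0,0,0],[12.75,36.8,0],65],[[0,0,0],[12.75,36.8,0],65],[[0,0,0],[12.75,36.8,0],65]]'
python3 -m jog '[[[0,0,0],[12.75,36.8,0],65],[[0,0,0],[12.75,36.8,0],65],[[0,0,0],[12.75,36.8,0],65],[[0,0,0],[12.75,36.8,0],65],[[0,0,0],[12.75,36.8,0],65],[[0,0,0],[12.75,36.8,0],65],[[0,0,0],[12.75,36.8,0],65],[[0,0,0],[12.75,36.8,0],65],[[0,0,0],[0,0,0],65],[[0,0,0],[0,0,0],65]]'
python3 - <<'E'
from h import *
telemetry.observe();packs('wrist');packs('wrist');plan(.5945,-.4215,.0985,-13.5)
packs('wrist')
E
```

```text
clock: 38.95
position: [0.5632, -0.1133, 0.2486]
tool_rot: [-180.0, 0.2, -13.5]
contact_force: [1.0, 1.3, 0.2]
gripper_width: 0.0653
grip_force: 0.0
clock: 39.78
position: [0.5915, -0.4252, 0.2476]
tool_rot: [-180.0, 0.3, -13.9]
contact_force: [0.4, -0.4, -0.3]
gripper_width: 0.0652
grip_force: 0.0
wrist [254. 183.] 2007 [ 595.5 -420.5   80.5   34.6  -14.2] 40.6
wrist [438. 214.] 1689 [ 512.2 -615.9   81.3   30.3   50.5] 40.4
wrist [251. 302.] 817 [ 4.534e+02 -3.803e+02  5.050e+01  3.310e+01 -2.000e-01] 40.7
wrist [257. 184.] 2000 [ 595.3 -420.8   80.8   34.6  -13. ] 40.6
wrist [441. 215.] 1645 [ 512.2 -615.9   80.3   29.7   50.8] 40.5
wrist [253. 302.] 817 [ 4.533e+02 -3.803e+02  4.940e+01  3.320e+01 -1.000e-01] 40.7
t39.9 at [ 0.5942 -0.4208  0.2484] [-1.798e+02  1.000e-01 -1.350e+01] turn -0.0006 shift [  0.5   0.6 149.9] w 0.0651 F [-0.1  0.4  0.1]
wrist [259. 185.] 1990 [ 595.7 -420.7   79.7   34.8  -13.4] 40.6
wrist [442. 216.] 1619 [ 512.  -616.2   80.6   30.    50.4] 40.5
wrist [254. 302.] 813 [ 454.1 -380.3   49.3   33.2   -0.9] 40.7
```

Long pack at wrist pixel (257,184), not orange, on the mat. The 50° object at (441,215) is the orange look-alike and stays where it is. Grasp and carry to the -70 long bay.

```bash

python3 -m jog '[[[0,0,0],[1.2,0,25],60],[[0,0,0],[0,0,25],60],[[0,0,0],[0,0,25],60],[[0,0,0],[0,0,25],60],[[0,0,0],[0,0,25],60],[[0,0,0],[0,0,17],60],[[0,0,0],[0,0,8],60],[[0,0,0],[0,0,0],60],[[0,0,0],[0,0,0],0],[[0,0,0],[0,0,0],0]]'
python3 -m jog '[[[0,0,0],[0,0,0],0],[[0,0,0],[0,0,0],0],[[0,0,0],[0,0,0],0],[[0,0,0],[0,0,0],0],[[0,0,0],[0,0,-15],0],[[0,0,0],[0,0,-30],0],[[0,0,-0.07],[0,0,-30],0],[[0,0,-0.07],[0,0,-30],0],[[0,0,-0.07],[0,0,-25],0],[[0,0,-0.067],[0,0,0],0]]'
python3 -m jog '[[[0,0,0],[-2.6,-39.4,0],0],[[0,0,0],[-2.6,-39.4,0],0],[[0,0,0],[-2.6,-39.4,0],0],[[0,0,0],[-2.6,-39.4,0],0],[[0,0,0],[-2.6,-39.4,0],0],[[0,0,0],[-2.6,-39.4,0],0],[[0,0,0],[-2.6,-39.4,0],0],[[0,0,0],[-2.6,-39.4,0],0],[[0,0,0],[-2.6,-39.4,0],0],[[0,0,0],[-2.6,-39.4,0],0]]'
python3 -m jog '[[[0,0,0],[-2.6,-39.4,0],0],[[0,0,0],[-2.6,-39.4,0],0],[[0,0,0],[0,0,20],0],[[0,0,0],[0,0,15],0],[[0,0,0],[0,0,10],0],[[0,0,0],[0,0,0],0],[[0,0,0],[0,0,0],0],[[0,0,0],[0,0,0],0],[[0,0,0],[0,0,0],0],[[0,0,0],[0,0,0],0]]'
python3 - <<'E'
from h import *
plan(.544,.0511,.1275,2.4);held()
E
```

```text
clock: 40.77
position: [0.5962, -0.4225, 0.1024]
tool_rot: [179.9, -0.1, -13.5]
contact_force: [-0.8, 0.6, -0.1]
gripper_width: 0.0509
grip_force: 0.0
clock: 41.6
position: [0.5962, -0.4248, 0.2382]
tool_rot: [179.5, -0.4, 2.5]
contact_force: [0.2, -0.6, -1.6]
gripper_width: 0.0377
grip_force: 30.0
clock: 42.43
position: [0.5525, -0.028, 0.231]
tool_rot: [-180.0, 0.0, 2.3]
contact_force: [1.2, 0.6, -2.7]
gripper_width: 0.0378
grip_force: 30.0
clock: 43.27
position: [0.5454, 0.0481, 0.1864]
tool_rot: [-180.0, -0.1, 2.3]
contact_force: [-0.4, -0.2, -1.2]
gripper_width: 0.0377
grip_force: 30.0
t43.3 at [0.5454 0.0481 0.1864] [-1.8e+02 -1.0e-01  2.3e+00] turn -0.0025 shift [-1.3 -3.  58.9] w 0.0377 F [-0.4 -0.2 -1.2]
held [257. 162.] 315 [594.7  51.4  34.7   2.4 -87.7] 123.9 front 612.1
held [257. 218.] 4255 [561.5  49.9  47.3  34.7   2.1] 124.9 front 585.2
held [258. 298.] 1013 [511.9  47.   32.2  15.6 -88. ] 124.9 front 528.0
```

```bash

python3 -m jog '[[[0,0,0],[-0.6,-2.2,10],0],[[0,0,0],[0,0,15],0],[[0,0,0],[0,0,15],0],[[0,0,0],[0,0,7],0],[[0,0,0],[0,0,4],0],[[0,0,0],[0,0,3],0],[[0,0,0],[0,0,1],0],[[0,0,0],[0,0,1],0],[[0,0,0],[0,0,1],0],[[0,0,0],[0,0,0],0]]'
python3 -m jog '[[[0,0,0],[0,0,0],50],[[0,0,0],[0,0,0],50],[[0,0,0],[0,0,0],50],[[0,0,0],[0,0,0],50],[[0,0,0],[0,0,-20],50],[[0,0,0],[0,0,-30],50],[[0,0,0],[0,0,-30],50],[[0,0,0],[0,0,-30],50],[[0,0,0],[0,0,0],60],[[0,0,0],[0,0,0],60]]'
python3 - <<'E'
from h import *
placed()
plan(.4525,-.3805,.25,0)
packs('side')
E
```

```text
clock: 44.15
position: [0.5445, 0.0507, 0.1301]
tool_rot: [-180.0, -0.1, 2.3]
contact_force: [-2.7, 0.5, 4.2]
gripper_width: 0.0377
grip_force: 30.0
clock: 44.98
position: [0.545, 0.0508, 0.24]
tool_rot: [-180.0, -0.2, 2.3]
contact_force: [-0.3, -0.4, -0.7]
gripper_width: 0.0579
grip_force: 0.0
placed [99. 80.] 2395 [646.4 196.3  50.7  36.6   2.2] 68.7
placed [108. 148.] 111 [588.4 193.8  35.    2.8 -87.7] 67.9
placed [184. 148.] 109 [590.8 123.4  35.2   2.7 -89.1] 67.9
placed [257. 148.] 109 [593.6  54.1  34.6   2.  -87.7] 67.6
placed [257. 197.] 2487 [544.3  51.9  80.4  35.2   2.6] 68.6
placed [114. 195.] 2614 [541.6 192.   72.9  36.7   1.7] 68.7
placed [185. 192.] 2113 [541.6 122.2  79.   33.8   4. ] 68.7
t45.0 at [0.5441 0.0512 0.2385] [-180.    -0.     2.3] turn 0.0408 shift [-91.6 431.7 -11.5] w 0.0589 F [-0.3 -0.9 -0.7]
side [244. 252.] 154 [ 451.9 -381.3   49.3   35.1   -3. ] 40.6
side [301. 310.] 324 [ 510.3 -616.9   82.6   31.1   51. ] 40.4
```

Last one, the short pack at (452,-381): 11 rows of (-8.3, 39.2).

```bash

python3 -m jog '[[[0,0,0.02],[0,0,-6],65],[[0,0,0.02],[0,0,-6],65],[[0,0,0],[-8.3,39.2,0],65],[[0,0,0],[-8.3,39.2,0],65],[[0,0,0],[-8.3,39.2,0],65],[[0,0,0],[-8.3,39.2,0],65],[[0,0,0],[-8.3,39.2,0],65],[[0,0,0],[-8.3,39.2,0],65],[[0,0,0],[-8.3,39.2,0],65],[[0,0,0],[-8.3,39.2,0],65]]'
python3 -m jog '[[[0,0,0],[-8.3,39.2,0],65],[[0,0,0],[-8.3,39.2,0],65],[[0,0,0],[-8.3,39.2,0],65],[[0,0,0],[0,0,0],65],[[0,0,0],[0,0,0],65],[[0,0,0],[0,0,0],65],[[0,0,0],[0,0,0],65],[[0,0,0],[0,0,0],65],[[0,0,0],[0,0,0],65],[[0,0,0],[0,0,0],65]]'
python3 - <<'E'
from h import *
packs('wrist');packs('wrist');plan(.4525,-.3805,.0985,0)
E
```

```text
clock: 45.92
position: [0.4773, -0.2645, 0.2504]
tool_rot: [-180.0, 0.0, -0.0]
contact_force: [1.7, 0.3, -0.7]
gripper_width: 0.0653
grip_force: 0.0
clock: 46.75
position: [0.4539, -0.3791, 0.2506]
tool_rot: [-180.0, -0.0, 0.1]
contact_force: [0.1, -0.0, 0.1]
gripper_width: 0.0648
grip_force: 0.0
wrist [481. 135.] 2147 [ 512.4 -616.3   80.4   31.6   50.5] 40.4
wrist [260. 189.] 1154 [ 4.532e+02 -3.807e+02  4.870e+01  2.960e+01 -1.000e-01] 40.7
wrist [481. 134.] 2170 [ 512.1 -616.6   81.1   31.6   50.5] 40.4
wrist [260. 189.] 1172 [ 4.530e+02 -3.803e+02  4.860e+01  3.040e+01  1.000e-01] 40.7
t46.9 at [ 0.4535 -0.3797  0.2506] [-1.8e+02 -0.0e+00  1.0e-01] turn 0.0016 shift [ -1.    0.8 152.1] w 0.0649 F [0.5 0.  0.4]
```

Short pack at wrist pixel (260,189), 49 mm label, grey. Grasp and carry to the middle short bay.

```bash

python3 -m jog '[[[0,0,0],[-0.4,0.8,25],60],[[0,0,0],[0,0,25],60],[[0,0,0],[0,0,25],60],[[0,0,0],[0,0,25],60],[[0,0,0],[0,0,25],60],[[0,0,0],[0,0,18],60],[[0,0,0],[0,0,8.5],60],[[0,0,0],[0,0,0],60],[[0,0,0],[0,0,0],0],[[0,0,0],[0,0,0],0]]'
python3 -m jog '[[[0,0,0],[0,0,0],0],[[0,0,0],[0,0,0],0],[[0,0,0],[0,0,0],0],[[0,0,0],[0,0,0],0],[[0,0,0],[0,0,-15],0],[[0,0,0],[0,0,-30],0],[[0,0,0],[0,0,-30],0],[[0,0,-0.02],[0,0,-30],0],[[0,0,-0.022],[0,0,-25],0],[[0,0,0],[0,0,0],0]]'
python3 -m jog '[[[0,0,0],[15.5,-35.5,0],0],[[0,0,0],[15.5,-35.5,0],0],[[0,0,0],[15.5,-35.5,0],0],[[0,0,0],[15.5,-35.5,0],0],[[0,0,0],[15.5,-35.5,0],0],[[0,0,0],[15.5,-35.5,0],0],[[0,0,0],[15.5,-35.5,0],0],[[0,0,0],[15.5,-35.5,0],0],[[0,0,0],[15.5,-35.5,0],0],[[0,0,0],[15.5,-35.5,0],0]]'
python3 -m jog '[[[0,0,0],[15.5,-35.5,0],0],[[0,0,0],[15.5,-35.5,0],0],[[0,0,0],[15.5,-35.5,0],0],[[0,0,0],[15.5,-35.5,0],0],[[0,0,0],[0,0,20],0],[[0,0,0],[0,0,15],0],[[0,0,0],[0,0,10],0],[[0,0,0],[0,0,0],0],[[0,0,0],[0,0,0],0],[[0,0,0],[0,0,0],0]]'
python3 - <<'E'
from h import *
plan(.649,.1255,.1275,2.4);held()
E
```

```text
clock: 47.68
position: [0.4532, -0.3819, 0.1004]
tool_rot: [179.9, -0.1, 0.0]
contact_force: [-0.5, -0.3, 0.6]
gripper_width: 0.051
grip_force: 0.0
clock: 48.52
position: [0.4538, -0.3833, 0.2341]
tool_rot: [179.6, -0.4, 2.5]
contact_force: [0.2, -0.9, -1.1]
gripper_width: 0.0379
grip_force: 30.0
clock: 49.35
position: [0.5921, -0.0174, 0.2274]
tool_rot: [-180.0, 0.2, 2.4]
contact_force: [0.6, -0.4, -0.7]
gripper_width: 0.0377
grip_force: 30.0
clock: 50.18
position: [0.6488, 0.1237, 0.1846]
tool_rot: [180.0, -0.1, 2.3]
contact_force: [0.2, -0.6, -1.9]
gripper_width: 0.0378
grip_force: 30.0
t50.2 at [0.6488 0.1237 0.1846] [ 1.8e+02 -1.0e-01  2.3e+00] turn -0.0011 shift [ 0.3 -1.8 57.1] w 0.0378 F [ 0.2 -0.6 -1.9]
held [258. 233.] 2727 [658.  125.1  31.1  30.7   2.5] 124.9 front 673.6
```

```bash

python3 -m jog '[[[0,0,0],[0,-0.8,10],0],[[0,0,0],[0,0,15],0],[[0,0,0],[0,0,15],0],[[0,0,0],[0,0,7],0],[[0,0,0],[0,0,4],0],[[0,0,0],[0,0,3],0],[[0,0,0],[0,0,1],0],[[0,0,0],[0,0,1],0],[[0,0,0],[0,0,1],0],[[0,0,0],[0,0,0],0]]'
python3 -m jog '[[[0,0,0],[0,0,0],50],[[0,0,0],[0,0,0],50],[[0,0,0],[0,0,0],50],[[0,0,0],[0,0,0],50],[[0,0,0],[0,0,-20],50],[[0,0,0],[0,0,-30],50],[[0,0,0],[0,0,-30],50],[[0,0,0],[0,0,-30],50],[[0,0,0],[0,0,0],48],[[0,0,0],[0,0,0],48]]'
python3 -m jog '[[[0,0,0],[-15.4,35.6,0],48],[[0,0,0],[-15.4,35.6,0],48],[[0,0,0],[-15.4,35.6,0],48],[[0,0,0],[-15.4,35.6,0],48],[[0,0,0],[0,0,0],48],[[0,0,0],[0,0,0],48],[[0,0,0],[0,0,0],48],[[0,0,0],[0,0,0],48],[[0,0,0],[0,0,0],48],[[0,0,0],[0,0,0],48]]'
python3 - <<'E'
from h import *
placed()
plan(.5935,-.0195,.139,2.4)
p,W=cloud('wrist');z=W[...,2];ok=np.isfinite(z)
[print('handle',*b) for b in blobs(ok&(z>.07)&(z<.086)&(p.max(2)<90),W,60)]
E
```

```text
clock: 51.07
position: [0.6489, 0.1253, 0.1283]
tool_rot: [-180.0, -0.1, 2.4]
contact_force: [-1.8, -0.4, 2.8]
gripper_width: 0.0375
grip_force: 30.0
clock: 51.9
position: [0.6494, 0.1251, 0.2392]
tool_rot: [-180.0, -0.3, 2.4]
contact_force: [-0.2, -0.5, 0.0]
gripper_width: 0.048
grip_force: 0.0
clock: 52.73
position: [0.5933, -0.0178, 0.2365]
tool_rot: [-180.0, 0.0, 2.6]
contact_force: [0.4, -0.9, -0.2]
gripper_width: 0.0483
grip_force: 0.0
placed [ 26. 131.] 2111 [646.6 196.5  49.8  36.1   2.7] 68.8
placed [103. 132.] 2180 [648.7 126.9  49.9  36.5   2.4] 68.7
placed [ 44. 228.] 1641 [549.3 192.6  58.   36.    1.8] 68.8
placed [115. 218.] 953 [566.9 123.3  36.5  27.7 -87.5] 68.7
placed [184. 220.] 836 [562.   53.3  42.7  30.4   1.5] 68.7
t52.8 at [ 0.5932 -0.0181  0.2366] [-180.     0.     2.6] turn 0.0028 shift [ 0.2  1.4 97.6] w 0.0483 F [-0.4 -0.4  0.1]
handle [261. 199.] 1169 [594.3 -20.2  74.3  13.3   2.4] 81.7
```

All five packs are seated, tops at 68.7 mm. Gripping the handle to push home.

```bash

python3 -m jog '[[[0,0,0],[0.5,1.6,20],48],[[0,0,0],[0,0,25],48],[[0,0,0],[0,0,25],48],[[0,0,0],[0,0,18],48],[[0,0,0],[0,0,9],48],[[0,0,0],[0,0,0],48],[[0,0,0],[0,0,0],0],[[0,0,0],[0,0,0],0],[[0,0,0],[0,0,0],0],[[0,0,0],[0,0,0],0]]'
python3 -m jog '[[[0,0,0],[0,0,0],0],[[0,0,0],[0,0,0],0],[[0,0,0],[0,-3,0],0],[[0,0,0],[0,-6,0],0],[[0,0,0],[0,-9,0],0],[[0,0,0],[0,-10,0],0],[[0,0,0],[0,-10,0],0],[[0,0,0],[0,-10,0],0],[[0,0,0],[0,-10,0],0],[[0,0,0],[0,-10,0],0]]'
python3 -m jog '[[[0,0,0],[0,-10,0],0],[[0,0,0],[0,-10,0],0],[[0,0,0],[0,-10,0],0],[[0,0,0],[0,-8,0],0],[[0,0,0],[0,-5,0],0],[[0,0,0],[0,-3,0],0],[[0,0,0],[0,-2,0],0],[[0,0,0],[0,-2,0],0],[[0,0,0],[0,0,0],0],[[0,0,0],[0,0,0],0]]'
python3 -m jog '[[[0,0,0],[0,-2,0],0],[[0,0,0],[0,-2,0],0],[[0,0,0],[0,-2,0],0],[[0,0,0],[0,-2,0],0],[[0,0,0],[0,0,0],0],[[0,0,0],[0,0,0],0],[[0,0,0],[0,0,0],0],[[0,0,0],[0,0,0],0],[[0,0,0],[0,0,0],0],[[0,0,0],[0,0,0],0]]'
```

```text
clock: 53.67
position: [0.5941, -0.0211, 0.1413]
tool_rot: [180.0, -0.1, 2.4]
contact_force: [0.1, 0.5, -0.7]
gripper_width: 0.026
grip_force: 0.0
clock: 54.5
position: [0.5909, 0.0475, 0.1406]
tool_rot: [180.0, -0.1, 2.4]
contact_force: [0.2, -4.2, 5.2]
gripper_width: 0.0137
grip_force: 30.0
clock: 55.33
position: [0.5887, 0.0986, 0.1406]
tool_rot: [-179.9, -0.1, 2.5]
contact_force: [0.6, -2.2, 6.6]
gripper_width: 0.0136
grip_force: 30.0
clock: 56.17
position: [0.5886, 0.0995, 0.1406]
tool_rot: [179.5, -0.1, 2.2]
contact_force: [0.9, -12.0, 3.6]
gripper_width: 0.0139
grip_force: 30.0
```

```bash

python3 -m jog '[[[0,0,0],[0,4,0],0],[[0,0,0],[0,4,0],0],[[0,0,0],[0,0,0],48],[[0,0,0],[0,0,0],48],[[0,0,0],[0,0,0],48],[[0,0,0],[0,0,0],48],[[0,0,0],[0,0,-20],48],[[0,0,0],[0,0,-30],48],[[0,0,0],[0,0,-30],48],[[0,0,0],[0,0,-30],48]]'
python3 -m jog '[[[0,0,0],[-25.6,-24.6,0],48],[[0,0,0],[-25.6,-24.6,0],48],[[0,0,0],[-25.6,-24.6,0],48],[[0,0,0],[-25.6,-24.6,0],48],[[0,0,0],[-25.6,-24.6,0],48],[[0,0,0],[-25.6,-24.6,0],48],[[0,0,0],[-25.6,-24.6,0],48],[[0,0,0],[-25.6,-24.6,0],48],[[0,0,-0.112],[0,0,0],48],[[0,0,-0.112],[0,0,0],48]]'
python3 -m jog '[[[0,0,-0.112],[0,0,0],48],[[0,0,-0.112],[0,0,0],48],[[0,0,-0.112],[0,0,0],48],[[0,0,-0.112],[0,0,0],48],[[0,0,-0.112],[0,0,0],48],[[0,0,-0.112],[0,0,0],48],[[0,0,-0.112],[0,0,0],48],[[0,0,-0.112],[0,0,0],48],[[0,0,-0.112],[0,0,0],48],[[0,0,-0.112],[0,0,0],48]]'
python3 -m jog '[[[0,0,-0.112],[0,0,0],48],[[0,0,-0.112],[0,0,0],48],[[0,0,0],[0,0,0],48],[[0,0,0],[0,0,0],48],[[0,0,0],[0,0,0],48],[[0,0,0],[0,0,0],48],[[0,0,0],[0,0,0],48],[[0,0,0],[0,0,0],48],[[0,0,0],[0,0,0],48],[[0,0,0],[0,0,0],48]]'
python3 - <<'E'
from h import *
plan(.3755,.285,.1205,92.5)
p,W=cloud('wrist');z=W[...,2];ok=np.isfinite(z)
[print('grip',*b) for b in blobs(ok&(z>.05)&(z<.064)&(p.max(2)<110),W,60)]
cv2.imwrite('pics/w6.png',p[:,:,::-1].astype(np.uint8))
E
```

```text
clock: 57.0
position: [0.5879, 0.0976, 0.2506]
tool_rot: [-180.0, 0.1, 2.5]
contact_force: [-0.2, -0.2, 0.1]
gripper_width: 0.0479
grip_force: 0.0
clock: 57.83
position: [0.3723, 0.288, 0.2493]
tool_rot: [-180.0, 0.2, 16.0]
contact_force: [1.1, -1.0, -0.6]
gripper_width: 0.0479
grip_force: 0.0
clock: 58.67
position: [0.375, 0.2851, 0.2498]
tool_rot: [-179.9, 0.0, 79.8]
contact_force: [-0.5, 0.2, 0.2]
gripper_width: 0.048
grip_force: 0.0
clock: 59.5
position: [0.3755, 0.2849, 0.25]
tool_rot: [-180.0, 0.0, 92.3]
contact_force: [0.3, -0.1, -0.2]
gripper_width: 0.0481
grip_force: 0.0
t59.5 at [0.3755 0.2849 0.25  ] [-180.     0.    92.3] turn -0.0042 shift [1.000e-01 0.000e+00 1.295e+02] w 0.0481 F [ 0.3 -0.1 -0.2]
grip [365.  94.] 406 [476.6 385.8  67.4   3.1 -86.4] 57.4
grip [386. 164.] 358 [524.8 327.4 107.   34.1  22.7] 57.0
grip [480. 172.] 431 [610.7 321.9  48.5  24.5  53.8] 56.9
grip [257. 192.] 502 [375.9 285.3  34.1  14.8 -87.7] 61.6
grip [396. 221.] 467 [533.4 259.8 104.6  14.5   9.5] 57.3
grip [475. 229.] 515 [622.6 257.7  62.5  29.4  38.7] 57.1
```

View pics/w6.png

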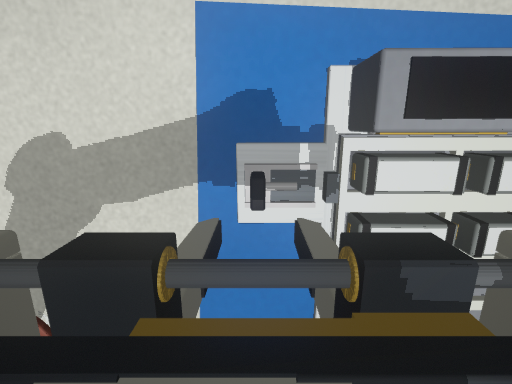

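The loaded carriage is docked at the head and the lock grip is at pixel (257,192), under the hand. Gripping it and sliding it in.

```bash

python3 -m jog '[[[0,0,0],[0.4,0.4,25],48],[[0,0,0],[0,0,25],48],[[0,0,0],[0,0,25],48],[[0,0,0],[0,0,25],48],[[0,0,0],[0,0,20],48],[[0,0,0],[0,0,8.5],48],[[0,0,0],[0,0,0],48],[[0,0,0],[0,0,0],0],[[0,0,0],[0,0,0],0],[[0,0,0],[0,0,0],0]]'
python3 -m jog '[[[0,0,0],[0,0,0],0],[[0,0,0],[0,0,0],0],[[0,0,0],[0,0,0],0],[[0,0,0],[0,5,0],0],[[0,0,0],[0,5,0],0],[[0,0,0],[0,5,0],0],[[0,0,0],[0,5,0],0],[[0,0,0],[0,5,0],0],[[0,0,0],[0,5,0],0],[[0,0,0],[0,5,0],0]]'
python3 -m jog '[[[0,0,0],[0,2,0],0],[[0,0,0],[0,2,0],0],[[0,0,0],[0,2,0],0],[[0,0,0],[0,2,0],0],[[0,0,0],[0,2,0],0],[[0,0,0],[0,0,0],0],[[0,0,0],[0,0,0],0],[[0,0,0],[0,0,0],0],[[0,0,0],[0,0,0],0],[[0,0,0],[0,0,0],0]]'
python3 -m jog '[[[0,0,0],[0,2,0],0],[[0,0,0],[0,2,0],0],[[0,0,0],[0,2,0],0],[[0,0,0],[0,0,0],0],[[0,0,0],[0,0,0],0],[[0,0,0],[0,0,0],0],[[0,0,0],[0,0,0],0],[[0,0,0],[0,0,0],0],[[0,0,0],[0,0,0],0],[[0,0,0],[0,0,0],0]]'
```

```text
clock: 60.38
position: [0.3765, 0.2857, 0.1227]
tool_rot: [179.9, -0.1, 92.3]
contact_force: [-0.3, 0.1, 0.8]
gripper_width: 0.0326
grip_force: 0.0
clock: 61.22
position: [0.4105, 0.2869, 0.1222]
tool_rot: [-179.9, -0.0, 92.3]
contact_force: [-2.8, -0.6, 5.2]
gripper_width: 0.0156
grip_force: 30.0
clock: 62.05
position: [0.4156, 0.2872, 0.122]
tool_rot: [-179.3, 0.0, 92.4]
contact_force: [-10.5, -0.6, 13.9]
gripper_width: 0.0159
grip_force: 30.1
clock: 62.88
position: [0.4166, 0.2873, 0.1219]
tool_rot: [-178.6, 0.1, 92.5]
contact_force: [-18.6, -1.8, 20.9]
gripper_width: 0.016
grip_force: 30.1
```

```bash

python3 -m jog '[[[0,0,0],[0,-5,0],0],[[0,0,0],[0,-5,0],0],[[0,0,0],[0,0,0],48],[[0,0,0],[0,0,0],48],[[0,0,0],[0,0,0],48],[[0,0,0],[0,0,0],48],[[0,0,0],[0,0,-20],48],[[0,0,0],[0,0,-30],48],[[0,0,0],[0,0,-40],48],[[0,0,0],[0,0,-40],48]]'
python3 -m jog '[[[0,0,0],[0,0,-20],48],[[0,0,0],[0,0,-20],48],[[0,0,0],[0,0,0],48],[[0,0,0],[0,0,0],48],[[0,0,0],[0,0,0],48],[[0,0,0],[0,0,0],48],[[0,0,0],[0,0,0],48],[[0,0,0],[0,0,0],48],[[0,0,0],[0,0,0],48],[[0,0,0],[0,0,0],48]]'
python3 - <<'E'
from h import *
plan(.3755,.285,.1205,92.5)
p,W=cloud('wrist');z=W[...,2];ok=np.isfinite(z)
[print('grip',*b) for b in blobs(ok&(z>.055)&(z<.064)&(p.max(2)<110),W,60)]
p,W=cloud('side');z=W[...,2];ok=np.isfinite(z)&(W[...,0]>.2)&(W[...,0]<1)
[print('handle',*b) for b in blobs(ok&(p.max(2)<90)&(z>.065)&(z<.1),W,40)]
[print('pk',*b) for b in blobs(ok&(p.min(2)>130)&(abs(z-.068)<.008),W,40)]
packs('side');cv2.imwrite('pics/s9.png',cv2.resize(p[:,:,::-1].astype(np.uint8),(800,600)))
E
```

```text
clock: 63.72
position: [0.4169, 0.2863, 0.2523]
tool_rot: [-179.9, 0.1, 92.2]
contact_force: [0.9, 1.3, -1.1]
gripper_width: 0.0479
grip_force: 0.0
clock: 64.55
position: [0.4168, 0.2868, 0.2911]
tool_rot: [-180.0, 0.0, 92.3]
contact_force: [-0.5, 0.8, 0.1]
gripper_width: 0.0481
grip_force: 0.0
t64.5 at [0.4168 0.2868 0.2911] [-180.     0.    92.3] turn -0.0041 shift [ -0.  -41.4 170.6] w 0.0481 F [-0.5  0.8  0.1]
grip [314.  98.] 99 [476.6 385.9  66.3   1.3 -87.3] 59.5
grip [357. 152.] 66 [531.2 329.9  74.6   0.8   2.1] 59.3
grip [418. 167.] 153 [603.9 315.2  37.2   5.5  85.9] 59.8
grip [256. 185.] 393 [415.2 286.7  34.4  15.6 -87.6] 61.5
grip [349. 210.] 196 [531.8 260.4 101.1  12.9   9.5] 59.9
grip [427. 214.] 226 [635.7 262.5  76.6  26.8  25.6] 59.5
handle [111.  39.] 371 [ 3.7290e+02  1.2744e+03  3.4570e+02  3.6300e+01 -4.0000e-01] 82.7
handle [196. 106.] 209 [573.9 388.7 151.2  54.9   1.6] 87.8
handle [197. 113.] 141 [570.8 355.4 193.6  35.9  -6.4] 72.9
handle [224. 144.] 87 [585.4  96.3  70.4  18.4  -3.4] 78.1
pk [217. 115.] 53 [638.8 315.7  48.1  42.2 -20.2] 69.0
pk [194. 121.] 87 [533.7 309.3  77.8  37.3   1.4] 69.1
pk [223. 123.] 58 [643.1 246.2  52.9  44.3   2.3] 68.5
pk [200. 129.] 97 [533.  240.7  80.   39.   -4.1] 69.7
pk [206. 138.] 107 [539.7 169.9  84.8  39.4   4.4] 69.3
side [301. 310.] 324 [ 510.4 -616.7   81.9   31.1   51. ] 40.2
```

View pics/s9.png

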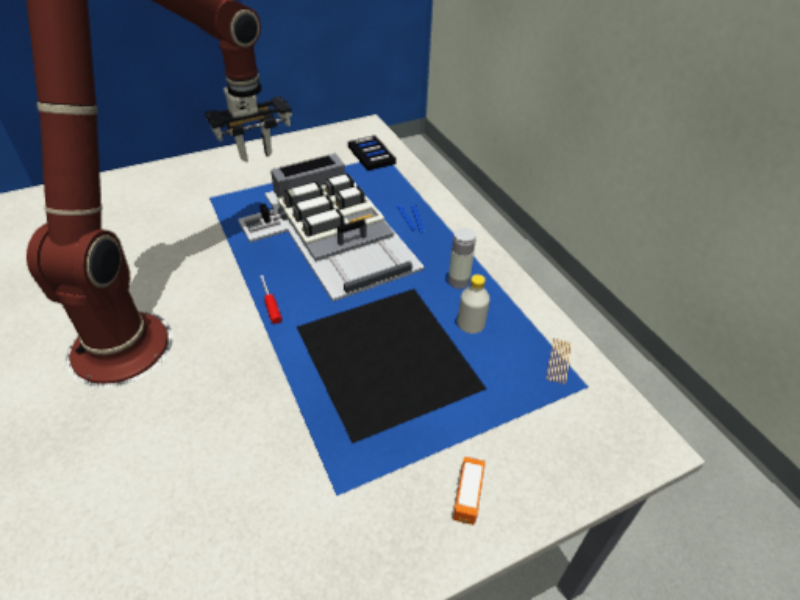

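The side view shows the mat empty and all five packs seated in the docked carriage (about (320,205)). The lock is fully in at (266,213), 40 mm from its back stop, and the bystanders and the orange look-alike haven't moved.

```bash
python3 -c "
from rig import order;print(order.job_done())"
```

```text
the job is handed in; nothing more can be done
None
```

The job is handed in at about 65 s of robot time: all five packs are label up in bays of their own length, the carriage is fully home, the lock is fully in, and the spray can, bottle and orange look-alike were left alone; no verdict was shown.

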